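Stow the moisture probe in its dry box and seal the lid

TASK

Put the moisture probe away in its dry box: lay it gently in the cradle, nose in the fork, then set the lid squarely on the box. Press the lid down one corner after another until it sits flat and sealed all round, and leave the other things on the bench where they are.

Things in the scene. Friction and masses are not known exactly. Their poses are not given: they have to be found in the camera images.
- dry_box: White dry-storage box, open on top, fixed to the bench. Origin: centre of its underside, on the bench; x along its length, z up. Inside 165 (x) by 128 (y) mm; floor 5 mm thick; rim at z = 62 mm, 197 by 160 mm over the rim. In it is a grey cradle for the probe; on the four rim corners are black rubber seal pads, 16 mm square, standing 6 mm proud of the rim.
- cradle (a point): Where the probe handle's centre lies when seated: box x -22.5, y 0, z 28 mm; axes as the box. From here: two saddles at x -34 and 34 mm (16 mm long, tops at z -15 mm) carry the handle, their cheeks 38 mm apart and up to z 10 mm; tail stop at x -49 mm. The probe's nose points to +x. Fingers have free room at x -26 to 26 mm, out to the walls at y -64 and 64 mm.
- fork (a point): Middle of the cradle's grey fork, at the height of the seated nose's axis, 65.5 mm from cradle towards the box's +x end. Fork 9 mm thick (x), its two prongs reach about 19.5 mm above this point; the notch between them is 20 mm wide, so only the probe's nose fits in it.
- probe_grip (a point): Hand-held moisture probe lying on the bench, 135 mm long, about 0.2 kg. This is the centre of its white handle (90 long, 32 wide, 30 mm high), half-way up; it balances near here. x points to its nose, z up. In front of the handle are a dark collar (12 mm long, 26 mm dia.) and a steel nose (14 mm dia.) ending at x = 90 mm.
- probe_tip (a point): Tip of the probe's steel nose, 90 mm in front of probe_grip.
- lid_grip (a point): Loose white lid of the box, right way up on the bench, about 0.3 kg. This is the centre of its grip rib (90 mm long in x, 18 wide, 36 high). Plate 197 (x) by 160 by 8 mm, its top 18 mm below this point. Either way round fits the box. Resting on the raised pads this point is 94 mm over the box's underside; fully home it is 88 mm, with the plate's top at 70 mm.
- lid_plug (a point): Centre of the underside of the lid's plug, 40 mm below lid_grip: a rim frame 159 (x) by 122 mm with rounded lower edges that stands 14 mm out of the plate's underside and enters the box with 3 mm play on each side.
- corner0 (a point): Fixed point on the box rim (62 mm over its underside), in the middle of the seal pad at the corner at -x, -y of the box.
- pad0 (a joint): How far the seal pad at the corner at -x, -y of the box is pressed, m: 0 = 6 mm proud, 0.006 = flush with the rim. It yields to about 6 N pushed down over it and stays where it is left. Pressing one corner rocks the lid, lifting the opposite corner.
- corner1 (a point): Fixed point on the box rim (62 mm over its underside), in the middle of the seal pad at the corner at -x, +y of the box.
- pad1 (a joint): How far the seal pad at the corner at -x, +y of the box is pressed, m: 0 = 6 mm proud, 0.006 = flush with the rim. It yields to about 6 N pushed down over it and stays where it is left. Pressing one corner rocks the lid, lifting the opposite corner.
- corner2 (a point): Fixed point on the box rim (62 mm over its underside), in the middle of the seal pad at the corner at +x, +y of the box.
- pad2 (a joint): How far the seal pad at the corner at +x, +y of the box is pressed, m: 0 = 6 mm proud, 0.006 = flush with the rim. It yields to about 6 N pushed down over it and stays where it is left. Pressing one corner rocks the lid, lifting the opposite corner.
- corner3 (a point): Fixed point on the box rim (62 mm over its underside), in the middle of the seal pad at the corner at +x, -y of the box.
- pad3 (a joint): How far the seal pad at the corner at +x, -y of the box is pressed, m: 0 = 6 mm proud, 0.006 = flush with the rim. It yields to about 6 N pushed down over it and stays where it is left. Pressing one corner rocks the lid, lifting the opposite corner.
- mortar: Bystander: white ceramic mortar 116 mm across, 70 mm high, with its pestle standing in it. Origin: centre of its underside.
- small_bottle: Bystander: amber bottle, 64 mm across, 130 mm high. Origin: centre of its underside.
- beaker: Bystander: glass beaker, 72 mm across, 85 mm high. Origin: centre of its underside.
- fitting: Bystander: white plastic four-way pipe fitting, 80 mm across, 45 mm high. Origin: centre of its underside.
- spatula: Bystander: steel spatula 170 mm long, lying flat. Origin: centre of its underside, as it lies.
- jar: Bystander: small glass jar, 48 mm across, 50 mm high. Origin: centre of its underside.
Mind the look-alikes: they are no part of the job. Of the things that look like the part that bears probe_grip, take the one that is farthest to the robot's left at the start.

How it is judged:
By the outcome, as a careful person would: the job done as asked, in the order asked, and still so for the second after the job is handed in, with the robot touching nothing.
It also fails if it takes over 72 s, if anything falls off the work surface, if the arm or the gripper's body presses on something with over 40 N, if the wrist force passes 120 N, or if a joint passes its speed limit or range.

ROBOT

A 7-joint arm with a two-finger parallel gripper is mounted at the origin on the work surface. World frame = base frame: x ahead of the robot, y to its left, z up, the work surface at z = 0. Lengths are in m, angles in degrees, forces in N, time in s.
With the tool pointing down it reaches from about 0.425 to 0.875 m from the base axis. Payload 4.7 kg.
Tool frame: the origin (TCP) lies on the front face of the gripper's body, between the roots of the fingers; the fingertips stand 70 mm ahead of it and the grasp point (between the pads) lies 51 mm ahead of it (tip_extent is the distance from the TCP to the fingertips, in m); z points along the fingers, y is the direction in which the jaws open and shut (so a half turn about z gives the same grasp; the last joint's range is limited). The gripper opens to 87 mm and grips with 3 to 60 N. Pads are 19 mm wide; open, the fingers measure 117 mm over their backs; the gripper's body (75 mm by 190 mm) begins 51 mm behind the grasp point.
Start: joints at [77.126, 18.392, -4.016, 83.108, 1.295, 78.541, -3.26], TCP at [0.154, -0.632, 0.292] pointing down, gripper open.
Joint ranges: [-163.93, 163.93], [-17.29, 119.83], [-79.2, 71.16], [3.27, 140.29], [-89.18, 269.18], [5.43, 117.66], [-154.24, 154.24]. Speed limits (degrees/s): [147.25, 147.25, 180, 180, 180, 180, 180].

INTERFACE

Orientations are given as [roll, pitch, yaw] about the fixed x, y, z axes, in that order (R = Rz(yaw) Ry(pitch) Rx(roll)).
In Python, from cell import * gives the robot as it stands.
- The arm moves only by the tool carry_out, never from a script. Its argument "increments" is text: rows parted by semicolons, each of 7 numbers parted by spaces: the opening, from 0 (shut) to 1 (fully open), then the shift along the tool's x, y, z in m, then the turn, a rotation vector about the tool's x, y, z in degrees. A call has 1 to 20 rows; each row shifts and turns the pose as measured when the row begins, along the tool's axes as they then stand; what a row does not reach is not made up. A row lasts 1/8 s, in which the tool goes at most 62.5 mm and 10.7 degrees, less where a joint would pass 70% of its speed; a pose out of reach is approached as far as the arm can. A call is refused whole if a number of a shift passes 0.0625 or a number of a turn 10.7, either way. A call with a gripper value outside its range is refused whole. The fingers move at their own pace and stop on an object; "force" is the grip in N (left out, the last holds). Time passes only in rows, so rows that do not move let the fingers close. It gives the time, the measured TCP pose, the force and the opening at its end, in the units of the state.
- get_obs(): the state, without advancing time (a new reading comes with each control period).
- read_camera(name): name is "side" or "top" or "wrist"; returns a dict with "img" (400x640x3 uint8, blue, green, red), "fx", "fy", "cx", "cy" (pixels), "k1" (the pictures are not rectified: a ray, as slopes to the right and down, at radius r is drawn at 1 + k1 r^2 times it, then the intrinsics apply), "world_from_camera" (4x4, takes a point from camera to world coordinates). Camera axes: x right, y down, z forward; pixel columns grow to the right and rows downward; lengths in m; the calibration is good to about 2 mm. A picture is of the moment at which its call begins. There is no depth.
- sign_off(): hands the job in, once; it reports no verdict.
Trained networks look in a picture, given as the dict that the camera call returned (one of the last four; its "shot" number tells which), for a name from the list of things; names that differ only in an ending like _2 or _b are one class to them, and where a whole thing is asked for, a point or a joint stands for the part that bears it (a point fixed in the world has none). Each returns a list of dicts, best first, with "confidence" (0 to 1); they miss things now and then, are a little off and sometimes report something else, mostly with a low value. They report only what shows in the picture. A call takes as long as a camera call. They do not tell look-alikes from the thing itself.
- masks_of(target, picture): "pixels" (400x640 bool, what is visible of it) and "bbox" ([left, top, right, bottom] in pixels, round what is visible of it).
The state is a dict: "time_s": time; "qpos": joint angles; "joint_velocities": joint speeds; "effort": joint torques, N m; "tool_pos": TCP position; "tool_rot": TCP orientation; "force": force on the tool from outside, world axes, zero at the start; "wrist_torque": the same for the moment, N m; "grip_width": finger opening in m.
Only numpy, scipy, OpenCV 4.12 (cv2) and the standard library are available. Lean on these libraries where they do the work, as an engineer would, in place of code of your own. Each camera call takes 0.05 s, during which the arm holds its last target.

## Working session

There is one attempt and no reset: what is moved stays moved. The work goes in short steps, Python scripts to look and compute and a tool call to move; the robot and the scene stay as the last step left them, time stands still between calls to the robot, and variables do not carry over. Pictures are saved under pics/ and viewed, and the job is handed in when it is done.

Besides the shell and the picture viewer there is one more tool, called after "Call:" by a JSON object that holds its "fn" and its "kwargs". carry_out: Moves the arm, as the interface text tells. Its arguments: {"type":"object","properties":{"increments":{"type":"string"},"force":{"type":"number"}},"required":["increments"]}

```bash
ls; mkdir -p pics
python3 - <<'E'
from cell import *
import cv2
o=get_obs();print(o)
for n in ["side","top","wrist"]:
    c=read_camera(n);cv2.imwrite(f"pics/a_{n}.png",c["img"]);print(n,c["shot"],c["fx"],c["fy"],c["cx"],c["cy"],c["k1"],c["world_from_camera"])
E
```

```text
pics
{'time_s': 0.0, 'qpos': array([77.12558945, 18.43934763, -4.0143216 , 83.17403511,  1.29540113,
       78.53907107, -3.26074935]), 'joint_velocities': array([ 0.00141495,  0.02863552, -0.00109916,  0.05715711,  0.0376146 ,
        0.07273603,  0.07225175]), 'effort': array([-2.56890653e-04, -4.91287279e+01, -4.03944505e-01, -3.12530065e+01,
       -6.38576620e-02,  4.37631912e-02,  1.56412780e-04]), 'tool_pos': array([ 0.1535969 , -0.63117408,  0.29116554]), 'tool_rot': array([-1.79892803e+02,  6.39266891e-03,  1.36823296e+01]), 'force': array([0.22066235, 0.31268524, 0.70408911]), 'wrist_torque': array([ 0.01139993, -0.03074809,  0.04513506]), 'grip_width': 0.08686341438404206}
side 1 372.88500131682156 372.88500131682156 319.505373402191 197.86529754200885 0.016444967472966854 [[ 0.98453965 -0.13662778  0.10961083  0.42713396]
 [-0.17429393 -0.70192597  0.69059507 -0.70518706]
 [-0.01741578 -0.69902273 -0.71488734  0.77169804]
 [ 0.          0.          0.          1.        ]]
top 2 374.6627275403453 374.6627275403453 321.0305313579257 200.70386654455146 0.017470315977602097 [[-0.0021134  -0.98731218  0.1587772   0.373364  ]
 [-0.9991451   0.00864026  0.04042799 -0.02846137]
 [-0.04128692 -0.15855602 -0.98648638  1.02894797]
 [ 0.          0.          0.          1.        ]]
wrist 3 359.07015066668777 359.07015066668777 316.89739993313344 203.96434926266136 0.028114965152169588 [[ 0.23600661 -0.92664676 -0.29262033  0.23548804]
 [-0.97174941 -0.2256691  -0.06911259 -0.61184593]
 [-0.00199241  0.30066465 -0.95372784  0.38431758]
 [ 0.          0.          0.          1.        ]]
```

View pics/a_side.png

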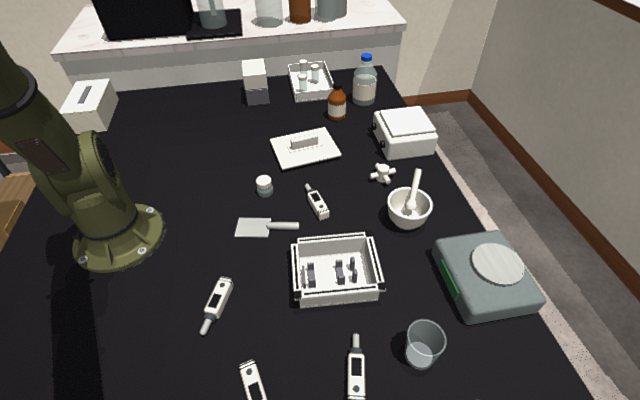

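View pics/a_top.png

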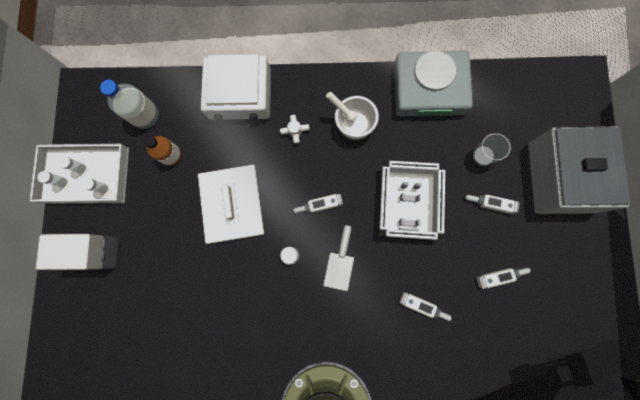

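View pics/a_wrist.png

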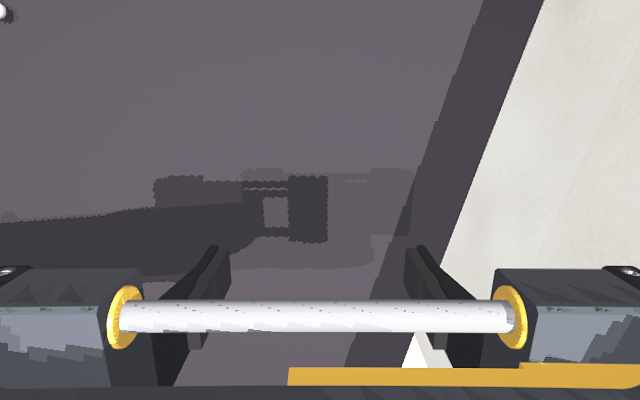

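```bash
cat > h.py <<'E'
from cell import *
import cv2, numpy as np
def cam(c):
    K=np.array([[c["fx"],0,c["cx"]],[0,c["fy"],c["cy"]],[0,0,1.]])
    return K,np.array([c["k1"],0,0,0,0.]),np.array(c["world_from_camera"])
def proj(c,P):
    K,d,T=cam(c);R=T[:3,:3].T;t=-R@T[:3,3]
    return cv2.projectPoints(np.asarray(P,float).reshape(-1,1,3),cv2.Rodrigues(R)[0],t,K,d)[0].reshape(-1,2)
def ray(c,uv,z):
    K,d,T=cam(c);p=cv2.undistortPoints(np.asarray(uv,float).reshape(-1,1,2),K,d).reshape(-1,2)
    r=np.c_[p,np.ones(len(p))]@T[:3,:3].T
    return T[:3,3]+r*((z-T[2,3])/r[:,2])[:,None]
def crop(c,x0,y0,x1,y1,s,name):
    cv2.imwrite("pics/"+name,cv2.resize(c["img"][y0:y1,x0:x1],None,fx=s,fy=s,interpolation=cv2.INTER_CUBIC))
E
python3 - <<'E'
from h import *
t=read_camera("top");s=read_camera("side")
for nm in ["probe_grip","lid_grip","dry_box","small_bottle","mortar","beaker","fitting","spatula","jar"]:
    for c,w in((t,"top"),(s,"side")):
        for m in masks_of(nm,c):
            ys,xs=np.nonzero(m["pixels"])
            (cx,cy),wh,a=cv2.minAreaRect(np.c_[xs,ys].astype(np.float32))
            print(nm,w,round(m["confidence"],2),m["bbox"],len(xs),np.round([cx,cy,*wh,a],1),np.round(ray(c,[[xs.mean(),ys.mean()]],0.015)[0],3))
crop(t,190,150,350,270,5,"t_left.png");crop(t,360,150,460,250,6,"t_box.png")
crop(s,260,170,400,310,4,"s_box.png")
np.savez("shots.npz",t=t["img"],s=s["img"])
E
```

```text
probe_grip top 0.86 [293.3, 192.0, 343.8, 212.5] 513 [317.6 204.5  13.2  49.   74.7] [0.528 0.013 0.015]
probe_grip top 0.76 [474.9, 267.4, 531.8, 288.2] 637 [502.9 275.6  15.7  53.3  74.1] [ 0.331 -0.449  0.015]
probe_grip top 0.58 [400.2, 293.0, 449.5, 320.6] 550 [425.3 307.2  52.8  13.8  23.2] [ 0.258 -0.247  0.015]
probe_grip top 0.55 [468.5, 193.6, 518.5, 213.6] 619 [491.4 202.6  52.8  14.7  11.3] [ 0.526 -0.453  0.015]
probe_grip top 0.45 [377.1, 161.0, 442.4, 239.6] 4707 [413.6 199.1  64.1  76.    2.7] [ 0.538 -0.237  0.015]
probe_grip side 0.94 [239.5, 359.7, 268.5, 400.0] 669 [251.9 381.9  42.1  18.3  71.6] [ 0.331 -0.434  0.015]
probe_grip side 0.73 [304.5, 180.0, 328.2, 220.5] 432 [316.1 200.2  39.9  14.   60.9] [0.533 0.008 0.015]
probe_grip side 0.59 [201.2, 279.3, 232.3, 335.7] 802 [215.3 306.   16.5  62.1  24.4] [ 0.261 -0.251  0.015]
probe_grip side 0.56 [347.5, 336.7, 366.3, 399.0] 878 [355.4 367.2  64.3  17.8  87.4] [ 0.53  -0.454  0.015]
probe_grip side 0.27 [271.3, 126.3, 341.4, 170.4] 1904 [305.4 146.7  33.1  65.2  77.5] [0.534 0.263 0.015]
lid_grip top 0.71 [198
[... 1661 characters left out ...]
0.81 [371.1, 160.5, 396.1, 182.3] 267 [381.9 172.7  20.7  16.7  24. ] [0.748 0.094 0.015]
spatula top 0.94 [324.9, 224.7, 351.5, 290.4] 1028 [341.5 256.4  24.9  63.7  11.9] [ 0.366 -0.038  0.015]
spatula side 0.68 [235.7, 217.6, 298.0, 235.9] 837 [266.6 227.4  62.8  18.9   2.2] [ 0.372 -0.049  0.015]
jar top 0.76 [283.0, 250.3, 299.7, 267.6] 274 [290.  254.5  17.   18.   90. ] [0.39  0.096 0.015]
jar side 0.73 [253.8, 175.3, 274.1, 195.7] 323 [264.1 185.4  22.3  16.3  79.7] [0.392 0.107 0.015]
jar side 0.39 [407.6, 318.6, 449.1, 371.0] 1633 [425.5 344.5  49.   41.   90. ] [ 0.68  -0.425  0.015]
jar side 0.39 [370.0, 161.7, 398.8, 185.8] 308 [382.  172.5  20.1  17.9  26.6] [0.747 0.095 0.015]
```

View pics/t_left.png

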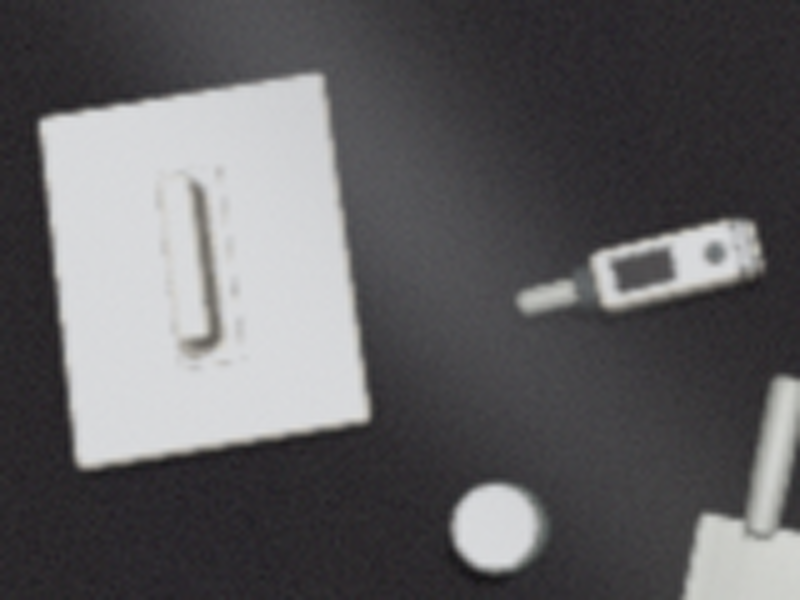

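View pics/t_box.png

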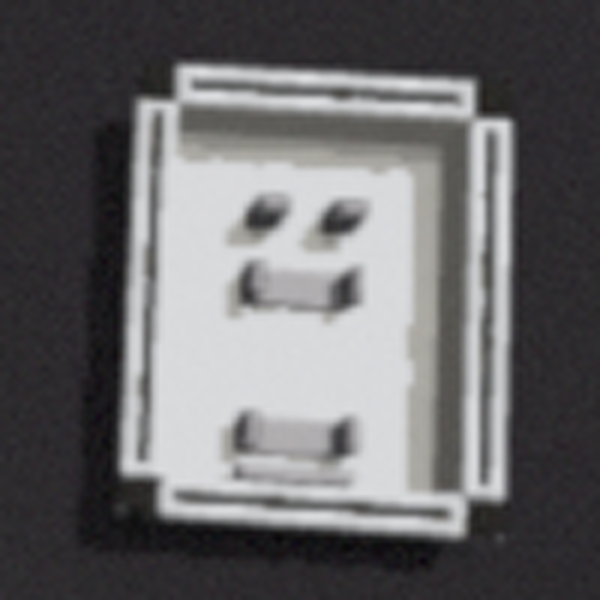

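View pics/s_box.png

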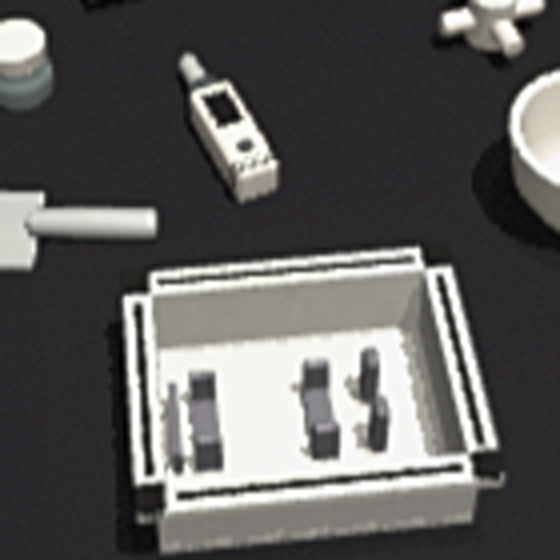

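```bash
cat >> h.py <<'E'
from scipy.optimize import minimize, least_squares
from scipy.spatial import ConvexHull
def boxpts(x0,x1,y0,y1,z0,z1): return np.array([[x,y,z] for x in(x0,x1) for y in(y0,y1) for z in(z0,z1)],float)
def cyl(x0,x1,r,zc,n=16):
    a=np.linspace(0,2*np.pi,n,endpoint=False);return np.array([[x,r*np.cos(b),zc+r*np.sin(b)] for x in(x0,x1) for b in a])
LID=[boxpts(-.0985,.0985,-.08,.08,.014,.022),boxpts(-.045,.045,-.009,.009,.022,.058),boxpts(-.0795,.0795,-.061,.061,0,.014)]
PRO=[boxpts(-.045,.045,-.016,.016,0,.03),cyl(.045,.057,.013,.015),cyl(.057,.09,.007,.015)]
def T2(p,P): c,s=np.cos(p[2]),np.sin(p[2]);return np.c_[p[0]+c*P[:,0]-s*P[:,1],p[1]+s*P[:,0]+c*P[:,1],P[:,2]]
def render(c,parts,p,win,S=4):
    x0,y0,x1,y1=win;m=np.zeros(((y1-y0)*S,(x1-x0)*S),np.uint8)
    for P in parts:
        uv=proj(c,T2(p,P));uv=(uv-[x0,y0]+.5)*S-.5
        h=cv2.convexHull(uv.astype(np.float32)).reshape(-1,2)
        cv2.fillConvexPoly(m,np.round(h*16).astype(np.int32),255,cv2.LINE_AA,4)
    return m
def target(c,win,thr,S=4):
    x0,y0,x1,y1=win;g=c["img"].max(2)[y0:y1,x0:x1]
    return ((cv2.resize(g,None,fx=S,fy=S,interpolation=cv2.INTER_CUBIC)>thr)*255).astype(np.uint8)
def fitsil(views,parts,p0):
    # views: (cam,target,win)
    def cost(q):
        p=[p0[0]+q[0]*.001,p0[1]+q[1]*.001,p0[2]+q[2]*.01]
        return sum(np.abs(render(c,parts,p,w).astype(float)-t).mean() for c,t,w in views)
    r=minimize(cost,[0,0,0],method="Nelder-Mead",options=dict(initial_simplex=[[0,0,0],[6,0,0],[0,6,0],[0,0,6]],xatol=.02,fatol=1e-3))
    q=r.x;return [p0[0]+q[0]*.001,p0[1]+q[1]*.001,p0[2]+q[2]*.01],r.fun
def linefit(views,p0):
    # views: (cam,[(pixA,pixB,worldlocalA,worldlocalB)])
    def f(q):
        p=[p0[0]+q[0]*.001,p0[1]+q[1]*.001,p0[2]+q[2]*.01];o=[]
        for c,L in views:
            for a,b,A,B in L:
                u,v=proj(c,T2(p,np.array([A,B],float)));d=(v-u)/np.linalg.norm(v-u);n=np.array([-d[1],d[0]])
                o+=[n@(np.array(a)-u),n@(np.array(b)-u)]
        return o
    r=least_squares(f,[0,0,0],loss="soft_l1");q=r.x
    return [p0[0]+q[0]*.001,p0[1]+q[1]*.001,p0[2]+q[2]*.01],np.round(f(q),2)
E
python3 - <<'E'
from h import *
t=read_camera("top");s=read_camera("side")
wl=dict(t=(190,155,275,250),s=(262,118,350,178));wp=dict(t=(285,185,352,220),s=(298,175,336,225))
for nm,parts,w,p0 in(("lid",LID,wl,[.531,.262,.12]),("probe",PRO,wp,[.528,.0,np.pi/2+.2])):
    V=[(t,target(t,w["t"],70),w["t"]),(s,target(s,w["s"],70),w["s"])]
    p0b=p0
    for vs in (V[:1],V[1:],V):
        p,c=fitsil(vs,parts,p0b);print(nm,np.round(p[:2],4),np.degrees(p[2]).round(2),round(c,2))
    for k,(cc,tg,ww) in enumerate(V):
        m=render(cc,parts,p,ww);cv2.imwrite(f"pics/f_{nm}{k}.png",np.hstack([tg,m,cv2.absdiff(tg,m)]))
h=.062;X,Y=.0985,.08
TO=lambda a:(np.array(a)+.5)/6-.5+[360,150]
SO=lambda a:(np.array(a)+.5)/4-.5+[260,170]
L=lambda f,a,b,A,B:(f(a),f(b),[*A,h],[*B,h])
tl=[L(TO,(137,98),(120,475),(X,Y),(-X,Y)),L(TO,(515,118),(503,500),(X,-Y),(-X,-Y)),L(TO,(175,62),(478,78),(X,Y),(X,-Y)),L(TO,(157,515),(465,538),(-X,Y),(-X,-Y))]
sl=[L(SO,(165,505),(470,478),(-X,-Y),(X,-Y)),L(SO,(150,272),(420,248),(-X,Y),(X,Y)),L(SO,(123,298),(133,510),(-X,Y),(-X,-Y)),L(SO,(450,268),(497,450),(X,Y),(X,-Y))]
for v in ([(t,tl)],[(s,sl)],[(t,tl),(s,sl)]):
    p,r=linefit(v,[.53,-.23,0]);print("box",np.round(p[:2],4),np.degrees(p[2]).round(2),r)
E
```

```text
lid [0.5312 0.2643] 8.88 42.62
lid [0.535  0.2635] 8.88 3.37
lid [0.5344 0.2634] 9.32 47.11
probe [0.532  0.0019] 103.37 38.66
probe [0.5337 0.0021] 102.47 13.36
probe [0.5328 0.0018] 102.52 54.49
box [ 0.5321 -0.226 ] -4.41 [ 0.61  0.27 -0.67 -0.21 -0.41 -0.79  0.48  0.6 ]
box [ 0.5346 -0.2261] -4.62 [-0.53 -0.14  0.56  0.32  0.08  0.23  0.08 -0.41]
box [ 0.5337 -0.2261] -4.47 [ 0.63  0.21 -0.65 -0.27  0.21 -0.21  1.14  1.21 -0.66 -0.09  0.46  0.36
 -0.36 -0.1  -0.35 -0.74]
```

```bash
cat >> h.py <<'E'
def plan(x,y,z,yaw,op,n,o=None,ret=False):
    """rows to go from measured pose to x,y,z, tool down with yaw, in n rows"""
    from scipy.spatial.transform import Rotation as R
    o=o or get_obs();p=np.array(o["tool_pos"]);r=R.from_euler("xyz",o["tool_rot"],degrees=True)
    g=np.array([x,y,z]);rg=R.from_euler("xyz",[180,0,yaw],degrees=True)
    tot=(r.inv()*rg).as_rotvec(degrees=True);st=R.from_rotvec(tot/n,degrees=True);rows=[]
    for k in range(n):
        d=r.inv().apply((g-p)/(n-k));d=np.round(d,4);tv=np.round(tot/n,1 if np.abs(tot/n).max()>.5 else 2)
        rows.append("%g "%op+" ".join("%g"%v for v in d)+" "+" ".join("%g"%(v+0) for v in tv));p=p+r.apply(d);r=r*st
    print("pose",np.round(o["tool_pos"],4),np.round(o["tool_rot"],2),"F",np.round(o["force"],1),"w",round(o["grip_width"],4),"t",round(o["time_s"],2))
    print("; ".join(rows))
E
python3 -c "
from h import *
plan(.53,-.25,.30,67,1,13)"
```

```text
pose [ 0.1537 -0.6316  0.2923] [180.     0.    13.68] F [-0.1 -0.7 -0.6] w 0.087 t 1.25
1 0.0351 -0.0217 -0.0006 0 0 -4.1; 1 0.0365 -0.0191 -0.0006 0 0 -4.1; 1 0.0378 -0.0164 -0.0006 0 0 -4.1; 1 0.0389 -0.0137 -0.0006 0 0 -4.1; 1 0.0398 -0.0109 -0.0006 0 0 -4.1; 1 0.0404 -0.008 -0.0006 0 0 -4.1; 1 0.0409 -0.0051 -0.0006 0 0 -4.1; 1 0.0412 -0.0022 -0.0006 0 0 -4.1; 1 0.0412 0.0008 -0.0006 0 0 -4.1; 1 0.041 0.0037 -0.0006 0 0 -4.1; 1 0.0407 0.0067 -0.0006 0 0 -4.1; 1 0.0401 0.0095 -0.0006 0 0 -4.1; 1 0.0393 0.0124 -0.0005 0 0 -4.1
```

Call:
{"fn": "carry_out", "kwargs": {"increments": "1 0.035 -0.022 -0.0006 0 0 -4.1; 1 0.0365 -0.019 -0.0006 0 0 -4.1; 1 0.038 -0.0165 -0.0006 0 0 -4.1; 1 0.039 -0.0135 -0.0006 0 0 -4.1; 1 0.04 -0.011 -0.0006 0 0 -4.1; 1 0.0405 -0.008 -0.0006 0 0 -4.1; 1 0.041 -0.005 -0.0006 0 0 -4.1; 1 0.041 -0.002 -0.0006 0 0 -4.1; 1 0.041 0.001 -0.0006 0 0 -4.1; 1 0.041 0.0035 -0.0006 0 0 -4.1; 1 0.0405 0.0065 -0.0006 0 0 -4.1; 1 0.04 0.0095 -0.0006 0 0 -4.1; 1 0.039 0.0125 -0.0005 0 0 -4.1; 1 0 0 0 0 0 0"}}

```text
time_s: 3.0
tool_pos: [0.5386, -0.2253, 0.3006]
tool_rot: [179.8, 0.1, 69.5]
force: [-0.4, -0.1, 0.3]
grip_width: 0.0869
```

```bash
python3 -c "
from h import *
c=read_camera('wrist');cv2.imwrite('pics/w1.png',c['img']);np.savez('w1.npz',**c)
plan(.533,.0,.28,102.5,1,10)"
```

```text
pose [ 0.5373 -0.2276  0.3005] [179.81   0.24  69.24] F [ 0.1  0.2 -0.3] w 0.0871 t 3.05
1 0.0211 -0.0085 0.0019 0 0 -3.3; 1 0.0216 -0.0072 0.002 0 0 -3.3; 1 0.022 -0.006 0.002 0 0 -3.3; 1 0.0223 -0.0047 0.002 0 0 -3.3; 1 0.0225 -0.0034 0.002 0 0 -3.3; 1 0.0227 -0.0021 0.002 0 0 -3.3; 1 0.0228 -0.0007 0.002 0 0 -3.3; 1 0.0227 0.0006 0.002 0 0 -3.3; 1 0.0227 0.0019 0.002 0 0 -3.3; 1 0.0225 0.0032 0.002 0 0 -3.3
```

View pics/w1.png

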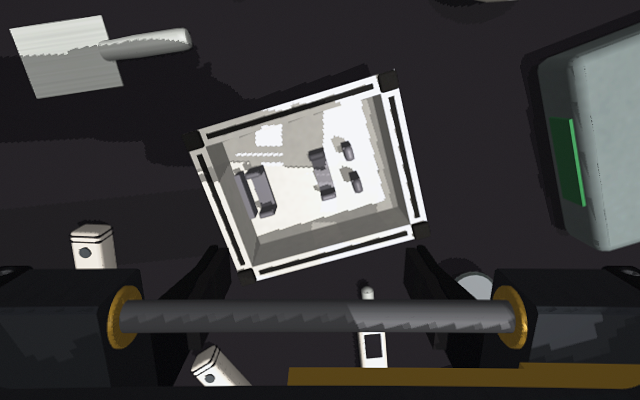

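```bash
python3 -c "
from h import *
c=dict(np.load('w1.npz'));crop(c,180,60,440,290,3,'w1c.png')"
```

```text
(no output)
```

View pics/w1c.png

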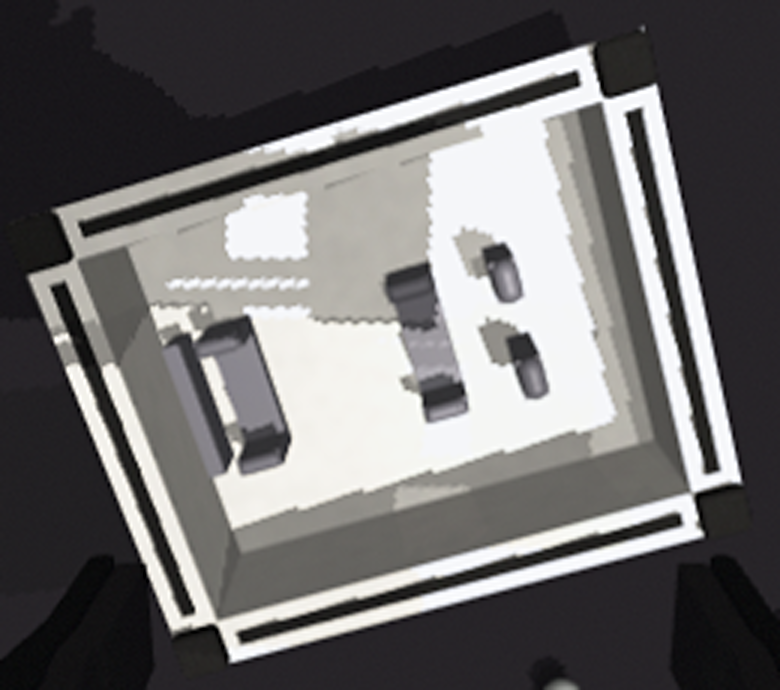

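Call:
{"fn": "carry_out", "kwargs": {"increments": "1 0.021 -0.0085 0.0019 0 0 -3.3; 1 0.0215 -0.007 0.002 0 0 -3.3; 1 0.022 -0.006 0.002 0 0 -3.3; 1 0.0225 -0.0045 0.002 0 0 -3.3; 1 0.0225 -0.0035 0.002 0 0 -3.3; 1 0.0225 -0.002 0.002 0 0 -3.3; 1 0.023 -0.0005 0.002 0 0 -3.3; 1 0.0225 0.0005 0.002 0 0 -3.3; 1 0.0225 0.002 0.002 0 0 -3.3; 1 0.0225 0.003 0.002 0 0 -3.3; 1 0 0 0 0 0 0; 1 0 0 0 0 0 0"}}

```text
time_s: 4.55
tool_pos: [0.528, 0.014, 0.2776]
tool_rot: [-179.9, 0.4, 104.5]
force: [-0.8, -1.7, -0.9]
grip_width: 0.087
```

```bash
python3 -c "
from h import *
c=read_camera('wrist');cv2.imwrite('pics/w2.png',c['img']);np.savez('w2.npz',**c)
"
```

```text
(no output)
```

View pics/w2.png

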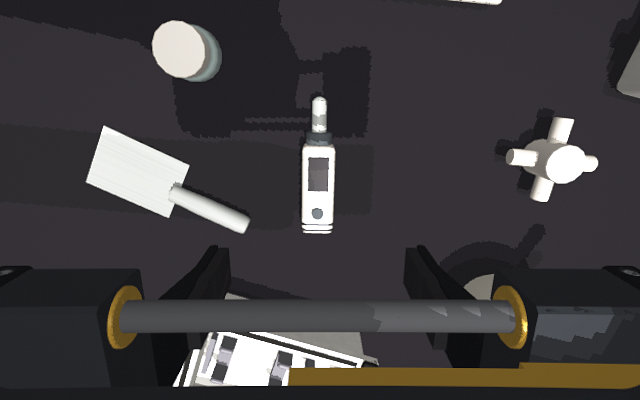

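Run:
```python
from h import *
c=dict(np.load('w1.npz'))
TO=lambda a:(np.array(a)+.5)/3-.5+[180,60]
h=.062;X,Y=.0985,.08
L=lambda f,a,b,A,B:(f(a),f(b),[*A,h],[*B,h])
wl=[L(TO,(57,208),(592,45),(-X,Y),(X,Y)),L(TO,(30,277),(177,632),(-X,Y),(-X,-Y)),L(TO,(230,662),(703,538),(-X,-Y),(X,-Y)),L(TO,(657,88),(742,485),(X,Y),(X,-Y))]
p,r=linefit([(c,wl)],[.53,-.23,0]);print("box",np.round(p[:2],4),np.degrees(p[2]).round(2),r)
# check predicted saddles/fork
P=np.array([[-.0565,0,.013],[.0115,0,.013],[.043,0,.0475],[.043,.01,.0475],[.043,-.01,.0475],[-.0565,.019,.038],[-.0565,-.019,.038],[.0115,.019,.038],[.0115,-.019,.038]])
uv=(proj(c,T2(p,P))-[180,60]+.5)*3
im=cv2.imread('pics/w1c.png')
for u in uv: cv2.circle(im,tuple(int(v) for v in u),4,(0,0,255),-1)
cv2.imwrite('pics/w1d.png',im)
c=dict(np.load('w2.npz'));win=(285,85,350,245)
tg=target(c,win,110)
ct,_=cv2.findContours(tg,cv2.RETR_EXTERNAL,cv2.CHAIN_APPROX_NONE);ct=[k for k in ct if cv2.contourArea(k)>600];print([cv2.contourArea(k) for k in ct])
tg[:]=0;cv2.drawContours(tg,ct,-1,255,-1)
q,f=fitsil([(c,tg,win)],[PRO[0],PRO[2]],[.5328,.0018,np.radians(102.5)]);print(np.round(q[:2],4),np.degrees(q[2]),f)
m=render(c,[PRO[0],PRO[2]],q,win);cv2.imwrite('pics/w2d.png',np.hstack([tg,m,cv2.absdiff(tg,m)]))
```

```text
box [ 0.5344 -0.2284] -4.25 [-0.35 -0.01  0.08 -1.1  -0.06  0.56  0.46  0.13]
[45542.5, 7580.0]
[0.533  0.0011] 103.40153374913432 6.3949278846153845
```

View pics/w1d.png

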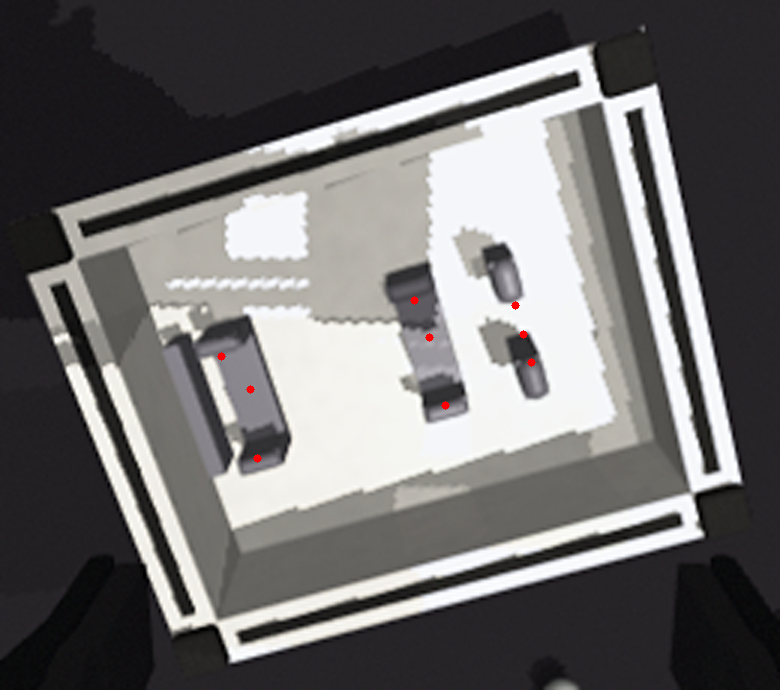

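View pics/w2d.png

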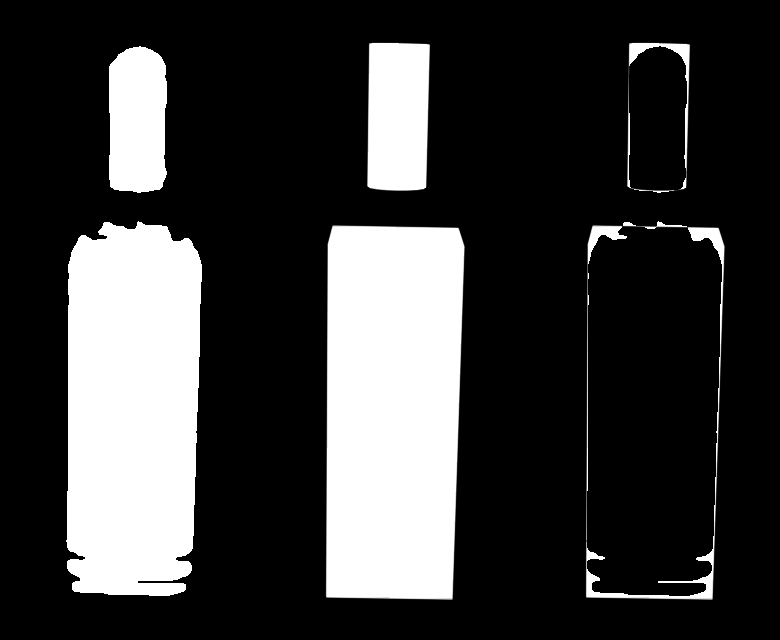

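```bash
python3 -c "
from h import *
plan(.533,.0012,.10,103.4,1,5)"
```

```text
pose [0.5279 0.0142 0.2777] [-179.95    0.38  104.45] F [-0.6  0.3  0.4] w 0.087 t 4.6
1 -0.0025 0.0004 0.0355 -0.01 0.08 0.21; 1 -0.0026 0.0004 0.0356 -0.01 0.08 0.21; 1 -0.0026 0.0003 0.0355 -0.01 0.08 0.21; 1 -0.0027 0.0004 0.0356 -0.01 0.08 0.21; 1 -0.0027 0.0003 0.0355 -0.01 0.08 0.21
```

Call:
{"fn": "carry_out", "kwargs": {"increments": "1 -0.0025 0.0004 0.0355 0 0 0.2; 1 -0.0026 0.0004 0.0355 0 0.1 0.2; 1 -0.0026 0.0003 0.0355 0 0.1 0.2; 1 -0.0027 0.0004 0.0355 0 0.1 0.2; 1 -0.0027 0.0003 0.0355 0 0.1 0.2; 1 0 0 0 0 0 0"}}

```text
time_s: 5.35
tool_pos: [0.5356, -0.0079, 0.0963]
tool_rot: [179.9, 0.2, 102.6]
force: [-0.8, -0.3, -0.3]
grip_width: 0.0871
```

```bash
python3 -c "
from h import *
plan(.533,.0012,.074,103.4,1,3)"
```

```text
pose [ 0.5356 -0.0079  0.0963] [179.9    0.2  102.61] F [-0.8 -0.3 -0.3] w 0.0871 t 5.35
1 0.0032 -0.0002 0.0074 0.03 0.07 -0.26; 1 0.0031 -0.0002 0.0074 0.03 0.07 -0.26; 1 0.0032 -0.0001 0.0075 0.03 0.07 -0.26
```

Call:
{"fn": "carry_out", "kwargs": {"increments": "1 0.003 0 0.007 0 0.1 -0.3; 1 0.003 0 0.007 0 0.1 -0.3; 1 0.002 0 0.006 0 0 -0.2; 1 0 0 0 0 0 0; 1 0 0 0 0 0 0"}}

```text
time_s: 5.98
tool_pos: [0.5368, 0.0001, 0.0795]
tool_rot: [179.5, 0.2, 103.4]
force: [1.2, 0.5, 0.5]
grip_width: 0.0869
```

```bash
python3 -c "
from h import *
plan(.533,.0012,.0735,103.4,1,1)"
```

```text
pose [5.368e-01 1.000e-04 7.950e-02] [1.7952e+02 1.5000e-01 1.0342e+02] F [1.2 0.5 0.5] w 0.0869 t 5.97
1 0.002 -0.0035 0.006 0.48 0.15 0.02
```

Call:
{"fn": "carry_out", "kwargs": {"increments": "1 0.002 -0.0035 0.006 0.5 0.1 0; 1 0 0 0 0 0 0; 1 0 0 0 0 0 0"}}

```text
time_s: 6.35
tool_pos: [0.5329, 0.0013, 0.0734]
tool_rot: [-180.0, 0.1, 103.4]
force: [-0.5, -0.3, 0.6]
grip_width: 0.087
```

```bash
python3 -c "
from h import *
plan(.533,.0012,.0735,103.4,1,1)"
```

```text
pose [0.5329 0.0013 0.0734] [-1.7997e+02  6.0000e-02  1.0341e+02] F [-0.5 -0.3  0.6] w 0.087 t 6.35
1 -0.0001 0.0001 -0.0001 -0.03 0.06 0.01
```

Well placed. Close, then lift.

Call:
{"fn": "carry_out", "kwargs": {"increments": "0.3 0 0 0 0 0 0; 0.3 0 0 0 0 0 0; 0.2 0 0 0 0 0 0; 0.2 0 0 0 0 0 0; 0.2 0 0 0 0 0 0; 0.2 0 0 0 0 0 0; 0.2 0 0 -0.015 0 0 0; 0.2 0 0 -0.03 0 0 0; 0.2 0 0 -0.04 0 0 0; 0.2 0 0 -0.04 0 0 0; 0.2 0 0 0 0 0 0", "force": 20}}

```text
time_s: 7.72
tool_pos: [0.5323, 0.0019, 0.2044]
tool_rot: [-179.9, 0.0, 103.5]
force: [0.4, -0.0, -2.8]
grip_width: 0.0319
```

```bash
python3 -c "
from h import *
b=[.534,-.2275,np.radians(-4.35)]
g=T2(b,np.array([[-.0225,0,0]]))[0];print(g)
c=read_camera('wrist');cv2.imwrite('pics/w3.png',c['img'])
plan(g[0],g[1],.20,-4.35,.2,14)"
```

```text
[ 0.51156482 -0.2257934   0.        ]
pose [0.531  0.0016 0.2024] [-1.7974e+02 -1.0000e-02  1.0348e+02] F [ 0.9 -0.2 -2.3] w 0.0319 t 7.78
0.2 -0.0155 -0.0051 0.0002 0 0 7.7; 0.2 -0.016 -0.003 0.0002 0 0 7.7; 0.2 -0.0163 -0.0009 0.0002 0 0 7.7; 0.2 -0.0162 0.0013 0.0002 0 0 7.7; 0.2 -0.0159 0.0035 0.0002 0 0 7.7; 0.2 -0.0153 0.0056 0.0002 0 0 7.7; 0.2 -0.0144 0.0076 0.0002 0 0 7.7; 0.2 -0.0133 0.0095 0.0001 0 0 7.7; 0.2 -0.0119 0.0112 0.0002 0 0 7.7; 0.2 -0.0103 0.0127 0.0001 0 0 7.7; 0.2 -0.0085 0.0139 0.0002 0 0 7.7; 0.2 -0.0065 0.0149 0.0001 0 0 7.7; 0.2 -0.0045 0.0157 0.0002 0 0 7.7; 0.2 -0.0023 0.0162 0.0001 0 0 7.7
```

View pics/w3.png

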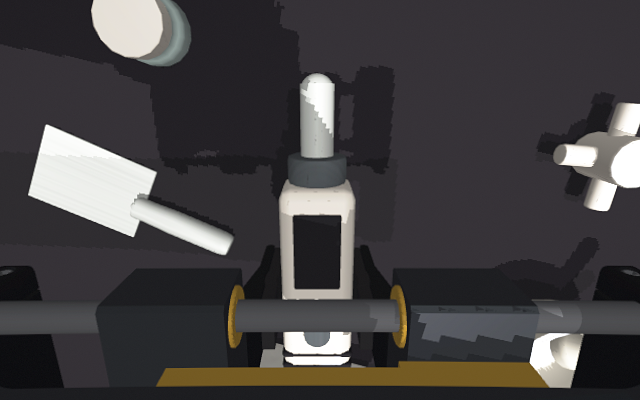

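Call:
{"fn": "carry_out", "kwargs": {"increments": "0.2 -0.0155 -0.005 0 0 0 7.7; 0.2 -0.016 -0.003 0 0 0 7.7; 0.2 -0.016 -0.001 0 0 0 7.7; 0.2 -0.016 0.0015 0 0 0 7.7; 0.2 -0.016 0.0035 0 0 0 7.7; 0.2 -0.015 0.0055 0 0 0 7.7; 0.2 -0.0145 0.0075 0 0 0 7.7; 0.2 -0.0135 0.0095 0 0 0 7.7; 0.2 -0.012 0.011 0 0 0 7.7; 0.2 -0.0105 0.0125 0 0 0 7.7; 0.2 -0.0085 0.014 0 0 0 7.7; 0.2 -0.0065 0.015 0 0 0 7.7; 0.2 -0.0045 0.0155 0 0 0 7; 0.2 -0.0025 0.016 0 0 0 6; 0.2 0 0 0 0 0 0; 0.2 0 0 0 0 0 0"}}

```text
time_s: 9.78
tool_pos: [0.4871, -0.2258, 0.1768]
tool_rot: [-179.3, 3.0, -5.0]
force: [-0.0, -0.2, -2.3]
grip_width: 0.0321
```

```bash
python3 -c "
from h import *
c=read_camera('wrist');cv2.imwrite('pics/w4.png',c['img']);np.savez('w4.npz',**c)
b=[.534,-.2275,np.radians(-4.35)]
g=T2(b,np.array([[-.0225,0,0]]))[0];print(g)
plan(g[0],g[1],.15,-4.35,.2,3)
o=get_obs();yw=np.radians(o['tool_rot'][2])
print(o['tool_pos'],proj(c,T2([o['tool_pos'][0],o['tool_pos'][1],yw],np.array([[.09,0,o['tool_pos'][2]-.057],[.045,.016,o['tool_pos'][2]-.042],[.045,-.016,o['tool_pos'][2]-.042]]))))"
```

```text
[ 0.51156482 -0.2257934   0.        ]
pose [ 0.487  -0.2259  0.1768] [-179.34    2.98   -5.  ] F [-1.1  0.  -1.5] w 0.0318 t 9.82
0.2 0.0086 -0.0007 0.0085 -0.2 1 -0.2; 0.2 0.0085 -0.0006 0.0087 -0.2 1 -0.2; 0.2 0.0083 -0.0007 0.0088 -0.2 1 -0.2
[ 0.48697273 -0.22594295  0.17680197] [[318.88653313  66.42323867]
 [276.81559133 192.12302608]
 [360.27746533 192.37372461]]
```

View pics/w4.png

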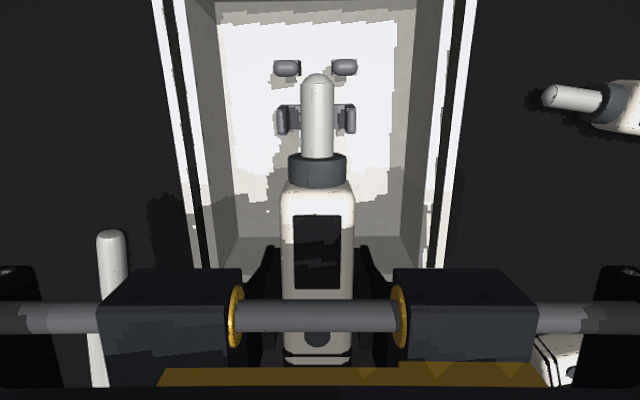

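Call:
{"fn": "carry_out", "kwargs": {"increments": "0.2 0.0085 -0.0007 0.005 -0.2 1 -0.2; 0.2 0.0085 -0.0006 0.005 -0.2 1 -0.2; 0.2 0.008 -0.0007 0.005 -0.2 1 -0.2; 0.2 0 0 0 0 0 0; 0.2 0 0 0 0 0 0"}}

```text
time_s: 10.45
tool_pos: [0.5138, -0.2235, 0.1594]
tool_rot: [-179.9, -0.2, -4.1]
force: [-1.0, 0.8, -0.9]
grip_width: 0.0313
```

```bash
cat >> h.py <<'E'
from scipy.spatial.transform import Rotation as Ro
def tool2w(o,P):
    return np.asarray(P)@Ro.from_euler("xyz",o["tool_rot"],degrees=True).as_matrix().T+o["tool_pos"]
E
python3 -c "
from h import *
c=read_camera('wrist');o=get_obs();cv2.imwrite('pics/w5.png',c['img'])
b=[.534,-.2275,np.radians(-4.35)]
g=T2(b,np.array([[-.0225,0,0]]))[0]
plan(g[0],g[1],.14,-4.35,.2,2)
print(proj(c,tool2w(o,[[.09,0,.057],[.045,.016,.042],[.045,-.016,.042]])))
im=c['img'].copy()
P=np.array([[.043,.01,.0475],[.043,-.01,.0475],[.0115,.019,.038],[.0115,-.019,.038],[.0985,.08,.062],[-.0985,.08,.062],[.0985,-.08,.062],[-.0985,-.08,.062]])
uv=proj(c,T2(b,P));print(uv.round(1))
for u in uv: cv2.circle(im,tuple(int(round(v)) for v in u),2,(0,0,255),-1)
cv2.line(im,*[tuple(int(v) for v in uv[k]) for k in(4,5)],(0,255,0),1);cv2.line(im,*[tuple(int(v) for v in uv[k]) for k in(6,7)],(0,255,0),1)
cv2.imwrite('pics/w5d.png',cv2.resize(im[0:290,120:500],None,fx=2,fy=2))"
```

```text
pose [ 0.5138 -0.2235  0.1595] [-179.89   -0.22   -4.1 ] F [ 0.5 -0.8 -1.6] w 0.0318 t 10.5
0.2 -0.0011 0.0012 0.0097 -0.05 -0.11 0.13; 0.2 -0.0011 0.0013 0.0098 -0.05 -0.11 0.13
[[316.79181469  74.88537128]
 [357.71432929 195.77845263]
 [275.9420644  195.80320574]]
[[304.3 130.2]
 [339.9 130.3]
 [290.6 180.7]
 [352.5 181. ]
 [154.2  12.4]
 [194.9 357.4]
 [493.2  13.6]
 [446.4 358.7]]
```

View pics/w5d.png

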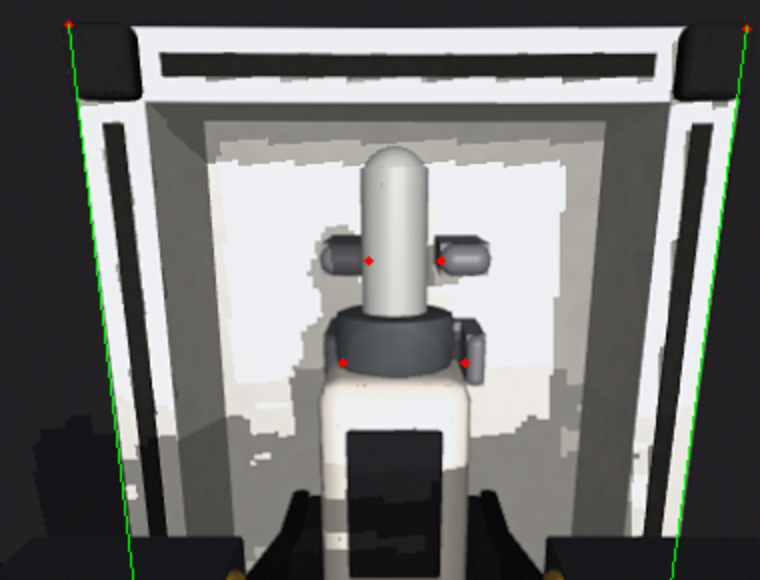

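Call:
{"fn": "carry_out", "kwargs": {"increments": "0.2 -0.0011 0.0012 0.01 0 -0.1 0.1; 0.2 -0.0011 0.0012 0.01 0 -0.1 0.1; 0.2 0 0 0.008 0 0 0; 0.2 0 0 0 0 0 0; 0.2 0 0 0 0 0 0"}}

```text
time_s: 11.12
tool_pos: [0.5107, -0.2262, 0.129]
tool_rot: [-179.9, 0.1, -4.4]
force: [-0.6, 0.4, -2.8]
grip_width: 0.0319
```

```bash
cat > a.py <<'E'
from h import *
import sys
b=[.534,-.2275,np.radians(-4.35)]
def tb(lx,ly): return T2(b,np.array([[lx,ly,0]]))[0]
if __name__=="__main__":
    lx,ly,z,dy,op,n=map(float,sys.argv[1:7]);g=tb(lx,ly);plan(g[0],g[1],z,-4.35+dy,op,int(n))
E
python3 a.py -.0225 0 .115 0 .2 1
```

```text
pose [ 0.5107 -0.2262  0.129 ] [-1.7989e+02  6.0000e-02 -4.3600e+00] F [-0.6  0.4 -2.8] w 0.0319 t 11.12
0.2 0.0009 -0.0005 0.014 -0.11 0.06 -0.01
```

Call:
{"fn": "carry_out", "kwargs": {"increments": "0.2 0.0005 -0.0005 0.007 -0.1 0 0; 0.2 0.0005 0 0.007 0 0 0; 0.2 0 0 0.006 0 0 0; 0.2 0 0 0.006 0 0 0; 0.2 0 0 0 0 0 0; 0.2 0 0 0 0 0 0"}}

```text
time_s: 11.88
tool_pos: [0.5121, -0.2257, 0.1014]
tool_rot: [-180.0, 0.0, -4.3]
force: [0.5, -0.5, -2.1]
grip_width: 0.0319
```

```bash
python3 a.py -.0225 0 .0868 0 .2 4
```

```text
pose [ 0.5121 -0.2257  0.1014] [-1.80e+02  3.00e-02 -4.35e+00] F [ 0.5 -0.5 -2.1] w 0.0319 t 11.88
0.2 -0.0001 0 0.0037 0 0.01 0; 0.2 -0.0001 0 0.0036 0 0.01 0; 0.2 -0.0001 0.0001 0.0037 0 0.01 0; 0.2 -0.0002 0 0.0036 0 0.01 0
```

Call:
{"fn": "carry_out", "kwargs": {"increments": "0.2 0 0 0.0035 0 0 0; 0.2 0 0 0.0035 0 0 0; 0.2 0 0 0.003 0 0 0; 0.2 0 0 0.002 0 0 0; 0.2 0 0 0 0 0 0; 0.2 0 0 0 0 0 0"}}

```text
time_s: 12.62
tool_pos: [0.5125, -0.226, 0.0892]
tool_rot: [180.0, -0.0, -4.4]
force: [-0.5, 0.1, -2.0]
grip_width: 0.0318
```

```bash
python3 a.py -.0225 0 .0868 0 .2 1; python3 -c "
from h import *
c=read_camera('wrist');crop(c,120,0,500,290,2,'w6.png')"
```

```text
pose [ 0.5125 -0.226   0.0892] [ 1.7997e+02 -4.0000e-02 -4.3500e+00] F [-0.5  0.1 -2. ] w 0.0318 t 12.62
0.2 -0.0009 -0.0001 0.0024 0.03 -0.04 0
```

View pics/w6.png

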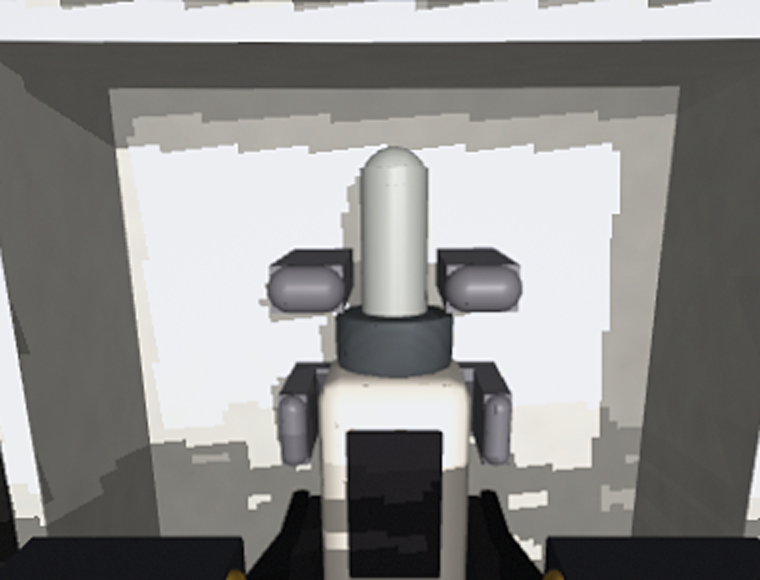

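Call:
{"fn": "carry_out", "kwargs": {"increments": "0.2 -0.0008 0 0.0015 0 0 0; 0.2 0 0 0.0012 0 0 0; 0.2 0 0 0 0 0 0; 0.2 0 0 0 0 0 0"}}

```text
time_s: 13.18
tool_pos: [0.5126, -0.226, 0.0894]
tool_rot: [179.9, -0.1, -4.4]
force: [0.1, -0.2, -1.6]
grip_width: 0.032
```

```bash
python3 a.py -.0225 0 .0864 0 .2 1
```

```text
pose [ 0.5126 -0.226   0.0894] [ 1.7991e+02 -1.3000e-01 -4.3600e+00] F [ 0.1 -0.2 -1.6] w 0.032 t 13.18
0.2 -0.001 -0.0001 0.003 0.09 -0.13 -0.01
```

Call:
{"fn": "carry_out", "kwargs": {"increments": "0.2 -0.001 0 0.003 0 0 0; 0.2 0 0 0 0 0 0"}}

```text
time_s: 13.42
tool_pos: [0.5129, -0.2261, 0.0896]
tool_rot: [179.8, -0.3, -4.4]
force: [-0.2, 0.5, -1.1]
grip_width: 0.0319
```

```bash
python3 a.py -.0225 0 .0864 0 .2 1
```

```text
pose [ 0.5129 -0.2261  0.0896] [179.85  -0.25  -4.36] F [-0.2  0.5 -1.1] w 0.0319 t 13.43
0.2 -0.0014 -0.0002 0.0032 0.15 -0.25 -0.01
```

```bash
python3 -c "
from h import *
c=read_camera('side');crop(c,270,215,400,315,6,'s7.png')
c=read_camera('wrist');crop(c,220,50,420,250,4,'w7.png')"
```

```text
(no output)
```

View pics/s7.png

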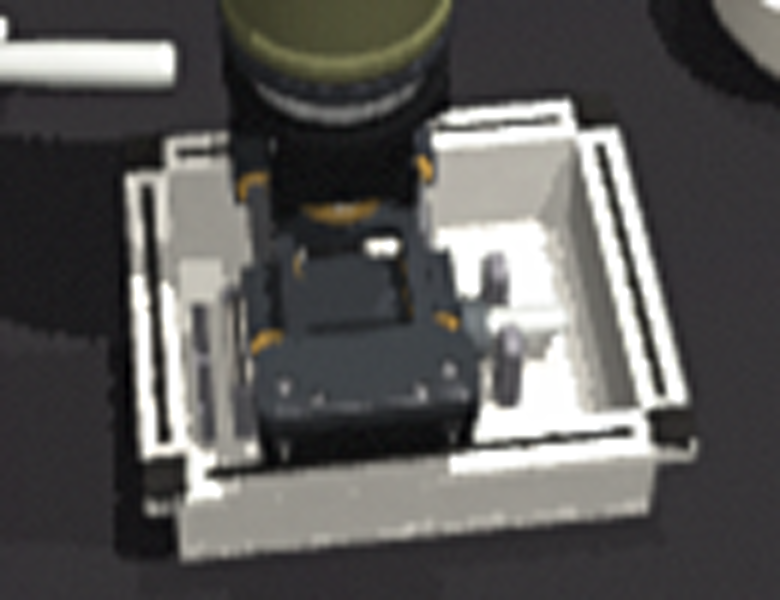

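View pics/w7.png

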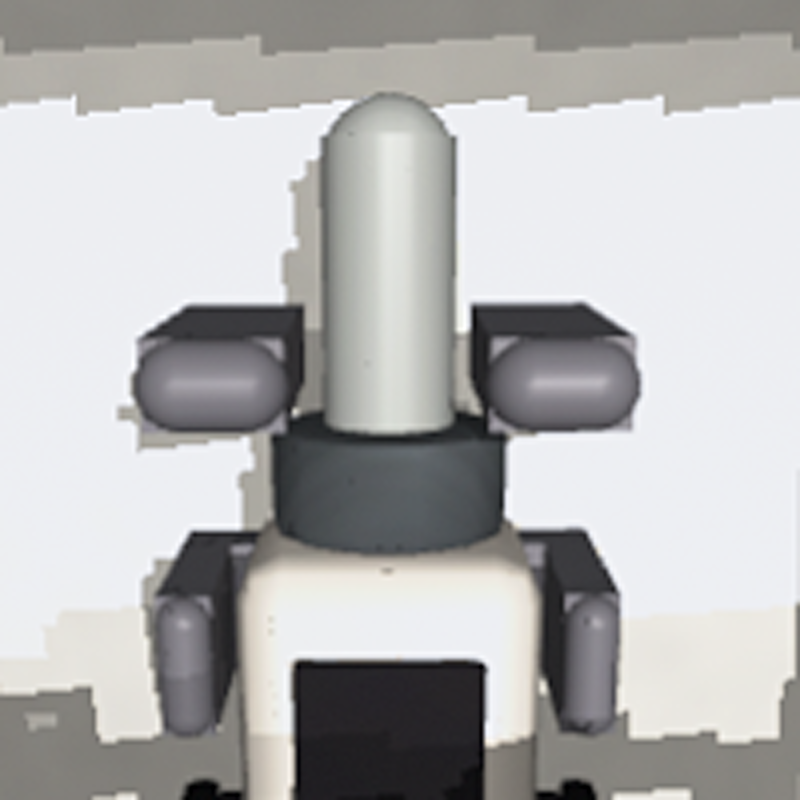

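Call:
{"fn": "carry_out", "kwargs": {"increments": "0.2 -0.001 0 0.003 0.1 0.2 0; 0.2 0 0 0.003 0 0 0"}}

```text
time_s: 13.78
tool_pos: [0.5128, -0.2261, 0.0888]
tool_rot: [179.9, -0.4, -4.4]
force: [-10.2, 4.5, 25.8]
grip_width: 0.032
```

Call:
{"fn": "carry_out", "kwargs": {"increments": "0.2 0 0 -0.001 0 0 0; 0.2 0 0 0 0 0 0"}}

```text
time_s: 14.02
tool_pos: [0.5127, -0.2262, 0.0898]
tool_rot: [179.9, -0.4, -4.4]
force: [-0.7, -0.4, -1.7]
grip_width: 0.0316
```

Call:
{"fn": "carry_out", "kwargs": {"increments": "0.42 0 0 0 0 0 0; 0.5 0 0 0 0 0 0; 0.55 0 0 0 0 0 0; 0.55 0 0 0 0 0 0"}}

```text
time_s: 14.52
tool_pos: [0.5125, -0.2262, 0.0887]
tool_rot: [179.9, -0.4, -4.4]
force: [-0.2, 0.6, 0.2]
grip_width: 0.0469
```

```bash
python3 -c "
from h import *
c=read_camera('wrist');crop(c,220,50,420,250,4,'w8.png')"; python3 a.py -.0225 0 .20 0 .55 4
```

```text
pose [ 0.5125 -0.2262  0.0887] [179.91  -0.38  -4.37] F [0.3 0.2 0.1] w 0.0477 t 14.57
0.55 -0.0001 -0 -0.0278 0.02 -0.1 -0.01; 0.55 -0.0001 -0 -0.0278 0.02 -0.1 -0.01; 0.55 -0.0001 -0.0001 -0.0278 0.02 -0.1 -0.01; 0.55 -0.0002 -0.0001 -0.0279 0.02 -0.1 -0.01
```

View pics/w8.png

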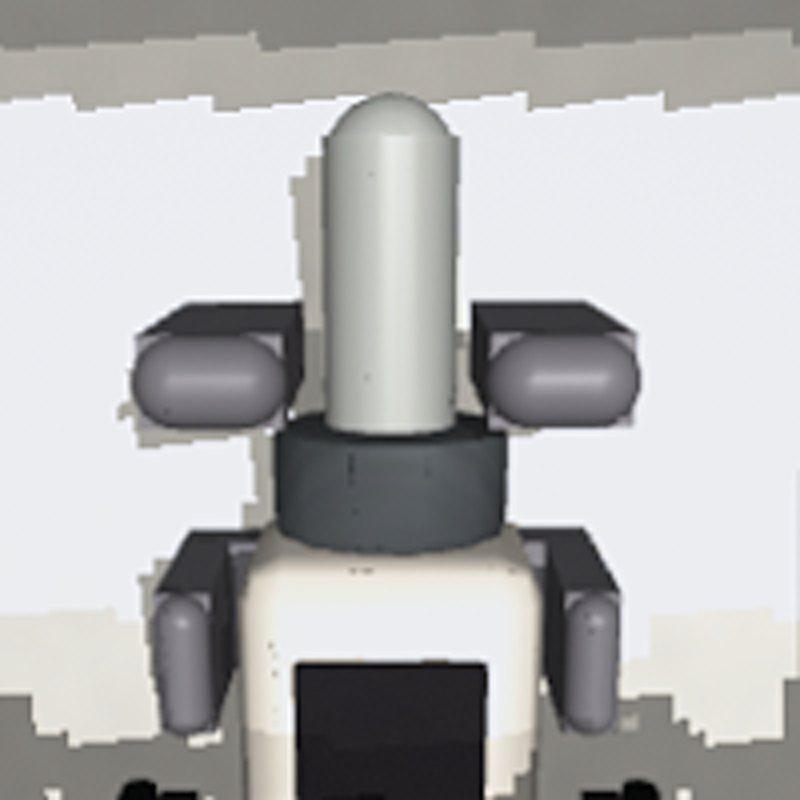

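Call:
{"fn": "carry_out", "kwargs": {"increments": "0.55 0 0 -0.015 0 0 0; 0.55 0 0 -0.025 0 -0.1 0; 0.55 0 0 -0.035 0 -0.2 0; 0.55 0 0 -0.035 0 -0.1 0; 0.55 0 0 -0.035 0 0 0; 0.8 0 0 -0.02 0 0 0; 1 0 0 0 0 0 0"}}

```text
time_s: 15.45
tool_pos: [0.5128, -0.2255, 0.2658]
tool_rot: [179.8, -0.3, -4.3]
force: [-0.1, 0.5, 0.4]
grip_width: 0.0604
```

```bash
python3 -c "
from h import *
c=read_camera('wrist');cv2.imwrite('pics/w9.png',c['img']);np.savez('w9.npz',**c)
plan(.5347,.2635,.26,9.3,1,12)"
```

```text
pose [ 0.5124 -0.2253  0.2647] [179.82  -0.21  -4.31] F [-0.   0.7  0.6] w 0.0642 t 15.5
1 -0.0012 -0.0408 0.0003 0 0 -1.1; 1 -0.0004 -0.0408 0.0003 0 0 -1.1; 1 0.0004 -0.0408 0.0003 0 0 -1.1; 1 0.0012 -0.0407 0.0003 0 0 -1.1; 1 0.002 -0.0407 0.0003 0 0 -1.1; 1 0.0028 -0.0407 0.0003 0 0 -1.1; 1 0.0036 -0.0406 0.0003 0 0 -1.1; 1 0.0045 -0.0405 0.0003 0 0 -1.1; 1 0.0052 -0.0404 0.0004 0 0 -1.1; 1 0.0061 -0.0403 0.0003 0 0 -1.1; 1 0.0068 -0.0402 0.0004 0 0 -1.1; 1 0.0077 -0.0401 0.0004 0 0 -1.1
```

View pics/w9.png

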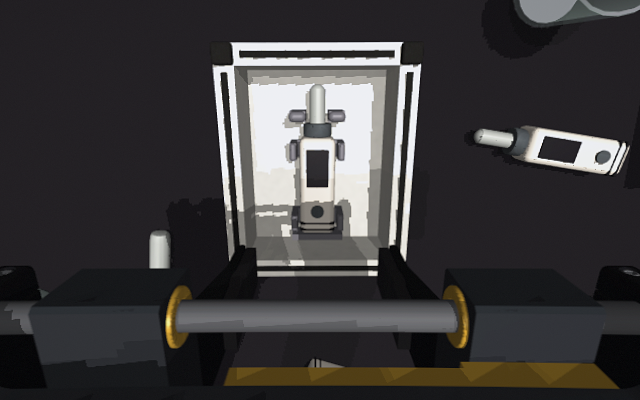

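Call:
{"fn": "carry_out", "kwargs": {"increments": "1 -0.001 -0.041 0 0 0 -1.1; 1 -0.0005 -0.041 0 0 0 -1.1; 1 0.0005 -0.041 0 0 0 -1.1; 1 0.001 -0.041 0 0 0 -1.1; 1 0.002 -0.041 0 0 0 -1.1; 1 0.003 -0.041 0 0 0 -1.1; 1 0.0035 -0.041 0 0 0 -1.1; 1 0.0045 -0.0405 0 0 0 -1.1; 1 0.005 -0.0405 0 0 0 -1.1; 1 0.006 -0.04 0 0 0 -1.1; 1 0.007 -0.035 0 0 0 -1.1; 1 0.007 -0.03 0 0 0 -1.1; 1 0 0 0 0 0 0; 1 0 0 0 0 0 0"}}

```text
time_s: 17.25
tool_pos: [0.5283, 0.2617, 0.2458]
tool_rot: [180.0, 1.4, 9.2]
force: [-1.3, -0.2, 0.4]
grip_width: 0.0869
```

```bash
python3 -c "
from h import *
c=read_camera('wrist');cv2.imwrite('pics/w10.png',c['img']);np.savez('w10.npz',**c)
plan(.5347,.2635,.2,9.3,1,3)"
```

```text
pose [0.5282 0.2617 0.2459] [179.99   1.37   9.19] F [-0.1  0.1  0.8] w 0.0871 t 17.3
1 0.0026 -0.0002 0.0152 0 0.46 -0.04; 1 0.0025 -0.0002 0.0153 0 0.46 -0.04; 1 0.0024 -0.0003 0.0152 0 0.46 -0.04
```

View pics/w10.png

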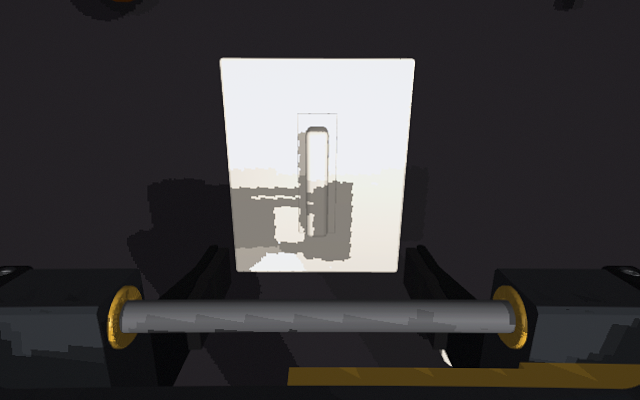

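Run:
```python
from h import *
c=dict(np.load('w10.npz'));win=(205,45,430,285)
tg=target(c,win,75)
ct,_=cv2.findContours(tg,cv2.RETR_EXTERNAL,cv2.CHAIN_APPROX_NONE);k=max(ct,key=cv2.contourArea);tg[:]=0;cv2.drawContours(tg,[k],-1,255,-1)
q,f=fitsil([(c,tg,win)],LID[:1],[.5347,.2635,np.radians(9.3)]);print(np.round(q[:2],4),np.degrees(q[2]),f)
m=render(c,LID[:1],q,win);cv2.imwrite('pics/w10d.png',cv2.resize(cv2.absdiff(tg,m),None,fx=.6,fy=.6))
print(proj(c,T2(q,np.array([[.045,.009,.058],[.045,-.009,.058],[-.045,.009,.058],[-.045,-.009,.058]]))))
crop(c,280,100,360,260,4,'w10r.png')
plan(q[0],q[1],.13,np.degrees(q[2]),1,4)
```

```text
[0.5337 0.2623] 8.998268365379213 2.340640046296296
[[305.26578819 130.57986824]
 [328.75909555 130.64978508]
 [306.07312539 238.09704715]
 [327.30167985 238.1530441 ]]
pose [0.5282 0.2617 0.2459] [179.99   1.37   9.19] F [-0.1  0.1  0.8] w 0.0871 t 17.3
1 0.0021 0.0001 0.0289 0 0.34 0.05; 1 0.0019 0.0001 0.0289 0 0.34 0.05; 1 0.0017 0.0001 0.029 0 0.34 0.05; 1 0.0016 0 0.029 0 0.34 0.05
```

View pics/w10d.png

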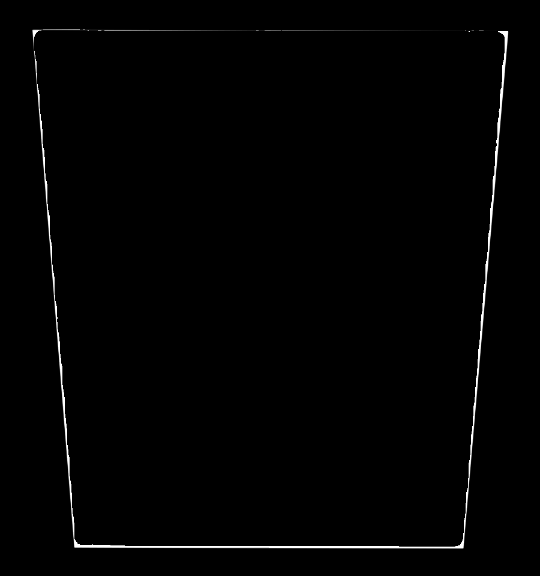

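View pics/w10r.png

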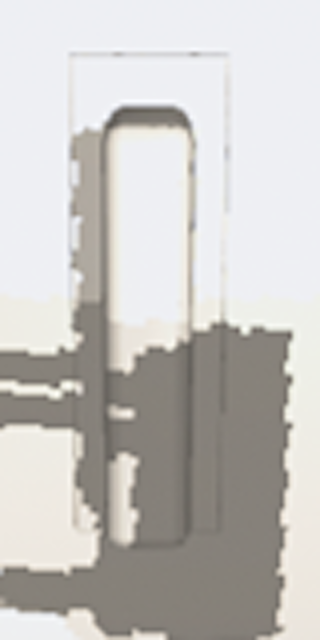

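Call:
{"fn": "carry_out", "kwargs": {"increments": "1 0.002 0 0.029 0 0.3 0; 1 0.002 0 0.029 0 0.3 0; 1 0.0015 0 0.029 0 0.3 0; 1 0.0015 0 0.022 0 0.3 0; 1 0 0 0 0 0 0; 1 0 0 0 0 0 0"}}

```text
time_s: 18.05
tool_pos: [0.5361, 0.2536, 0.1344]
tool_rot: [179.7, 0.0, 8.5]
force: [0.3, 0.6, 0.6]
grip_width: 0.0873
```

```bash
python3 -c "
from h import *
plan(.5337,.2623,.097,9.0,1,4)"
```

```text
pose [0.5361 0.2536 0.1344] [1.797e+02 4.000e-02 8.490e+00] F [0.3 0.6 0.6] w 0.0873 t 18.05
1 -0.0003 -0.0023 0.0093 0.07 0.01 -0.13; 1 -0.0002 -0.0023 0.0093 0.07 0.01 -0.13; 1 -0.0003 -0.0022 0.0094 0.07 0.01 -0.13; 1 -0.0002 -0.0022 0.0094 0.07 0.01 -0.13
```

Call:
{"fn": "carry_out", "kwargs": {"increments": "1 0 -0.004 0.008 0.1 0 -0.2; 1 0 -0.003 0.008 0.1 0 -0.2; 1 0 -0.002 0.008 0.1 0 -0.1; 1 0 0 0 0 0 0; 1 0 0 0 0 0 0"}}

```text
time_s: 18.68
tool_pos: [0.5357, 0.2636, 0.1109]
tool_rot: [-179.9, -0.1, 9.0]
force: [-0.0, -0.2, 0.3]
grip_width: 0.0869
```

```bash
python3 -c "
from h import *
plan(.5337,.2623,.097,9.0,1,2)"
```

```text
pose [0.5357 0.2636 0.1109] [-1.7995e+02 -1.4000e-01  9.0100e+00] F [-0.  -0.2  0.3] w 0.0869 t 18.68
1 -0.0011 0.0005 0.0069 -0.03 -0.07 0.01; 1 -0.0011 0.0005 0.007 -0.03 -0.07 0.01
```

Call:
{"fn": "carry_out", "kwargs": {"increments": "1 -0.001 0.0005 0.007 0 -0.1 0; 1 -0.001 0.0005 0.0065 0 -0.1 0; 1 0 0 0 0 0 0; 1 0 0 0 0 0 0"}}

```text
time_s: 19.18
tool_pos: [0.5339, 0.2619, 0.0965]
tool_rot: [-180.0, 0.1, 9.0]
force: [-0.3, -0.4, 0.6]
grip_width: 0.0871
```

```bash
python3 -c "
from h import *
plan(.5337,.2623,.097,9.0,1,2)"
```

```text
pose [0.5339 0.2619 0.0965] [-1.7996e+02  7.0000e-02  8.9800e+00] F [-0.3 -0.4  0.6] w 0.0871 t 19.18
1 -0.0001 -0.0002 -0.0002 -0.02 0.03 -0.01; 1 -0 -0.0002 -0.0003 -0.02 0.03 -0.01
```

Call:
{"fn": "carry_out", "kwargs": {"increments": "0.3 0 0 0 0 0 0; 0.1 0 0 0 0 0 0; 0 0 0 0 0 0 0; 0 0 0 0 0 0 0; 0 0 0 0 0 0 0; 0 0 0 0 0 0 0; 0 0 0 0 0 0 0; 0 0 0 0 0 0 0", "force": 40}}

```text
time_s: 20.18
tool_pos: [0.5342, 0.2622, 0.0971]
tool_rot: [-179.9, 0.0, 9.0]
force: [-0.1, 1.3, -0.0]
grip_width: 0.0177
```

Call:
{"fn": "carry_out", "kwargs": {"increments": "0 0 0 -0.015 0 0 0; 0 0 0 -0.025 0 0 0; 0 0 0 -0.035 0 0 0; 0 0 0 -0.04 0 0 0; 0 0 0 -0.03 0 0 0; 0 0 0 0 0 0 0"}}

```text
time_s: 20.92
tool_pos: [0.5322, 0.2612, 0.2466]
tool_rot: [180.0, 0.3, 9.1]
force: [-0.3, 0.2, -3.8]
grip_width: 0.0176
```

```bash
python3 -c "
from h import *
c=read_camera('wrist');o=get_obs();cv2.imwrite('pics/w11.png',c['img']);np.savez('w11.npz',**c)
print(proj(c,tool2w(o,[[.0985,.08,.0745],[.0985,-.08,.0745],[-.0985,.08,.0745]])))
"; python3 a.py 0 0 .23 0 0 16
```

```text
[[501.75600353  57.1326913 ]
 [133.29274954  57.43134117]
 [451.99560828 413.07756023]]
pose [0.5314 0.2606 0.2449] [179.93   0.48   9.06] F [-0.2  0.7 -4.1] w 0.0178 t 20.98
0 -0.0046 0.0302 0.001 0 0 0.8; 0 -0.0042 0.0302 0.001 0 0 0.8; 0 -0.0038 0.0303 0.001 0 0 0.8; 0 -0.0033 0.0303 0.001 0 0 0.8; 0 -0.0029 0.0304 0.001 0 0 0.8; 0 -0.0024 0.0304 0.001 0 0 0.8; 0 -0.002 0.0304 0.001 0 0 0.8; 0 -0.0015 0.0305 0.001 0 0 0.8; 0 -0.0011 0.0305 0.0009 0 0 0.8; 0 -0.0006 0.0305 0.0009 0 0 0.8; 0 -0.0002 0.0305 0.0009 0 0 0.8; 0 0.0002 0.0305 0.001 0 0 0.8; 0 0.0007 0.0305 0.0009 0 0 0.8; 0 0.0011 0.0305 0.0009 0 0 0.8; 0 0.0016 0.0304 0.001 0 0 0.8; 0 0.0021 0.0304 0.0009 0 0 0.8
```

View pics/w11.png

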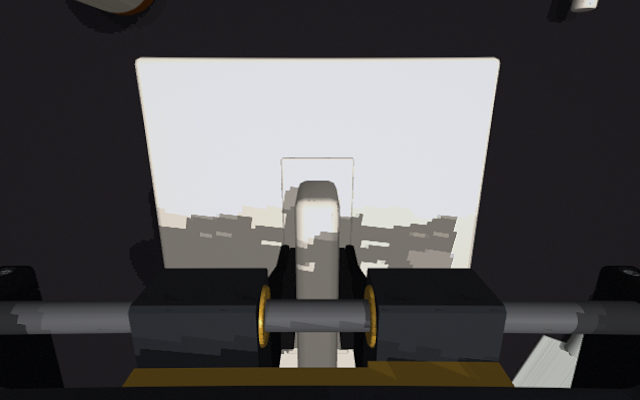

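Call:
{"fn": "carry_out", "kwargs": {"increments": "0 -0.0045 0.02 0 0 0 0.8; 0 -0.004 0.03 0 0 0 0.8; 0 -0.004 0.0305 0 0 0 0.8; 0 -0.0035 0.0305 0 0 0 0.8; 0 -0.003 0.0305 0 0 0 0.8; 0 -0.0025 0.0305 0 0 0 0.8; 0 -0.002 0.0305 0 0 0 0.8; 0 -0.0015 0.0305 0 0 0 0.8; 0 -0.001 0.0305 0 0 0 0.8; 0 -0.0005 0.0305 0 0 0 0.8; 0 0 0.0305 0 0 0 0.8; 0 0 0.0305 0 0 0 0.8; 0 0.0005 0.0305 0 0 0 0.8; 0 0.001 0.0305 0 0 0 0.8; 0 0.0015 0.028 0 0 0 0.8; 0 0.002 0.02 0 0 0 0.8; 0 0 0 0 0 0 0; 0 0 0 0 0 0 0"}}

```text
time_s: 23.22
tool_pos: [0.5057, -0.241, 0.2183]
tool_rot: [179.5, 3.5, -5.5]
force: [0.6, -0.2, -3.8]
grip_width: 0.018
```

```bash
python3 a.py 0 0 .20 0 0 3;  python3 -c "
from h import *
c=read_camera('wrist');cv2.imwrite('pics/w12.png',c['img'])"
```

```text
pose [ 0.5057 -0.241   0.2183] [179.48   3.46  -5.49] F [ 0.6 -0.2 -3.8] w 0.018 t 23.23
0 0.0093 -0.0054 0.0055 0.2 1.2 -0.4; 0 0.0092 -0.0054 0.0057 0.2 1.2 -0.4; 0 0.0092 -0.0053 0.0059 0.2 1.2 -0.4
```

View pics/w12.png

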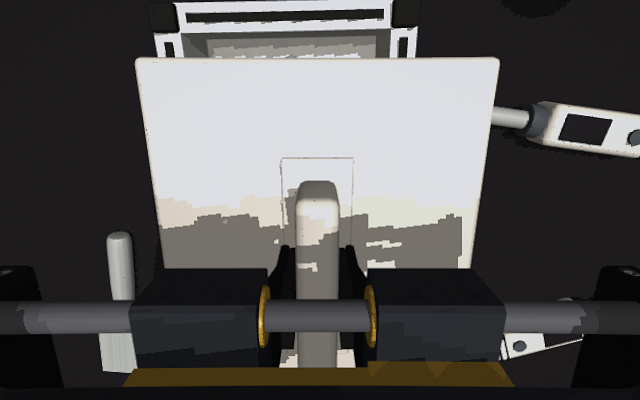

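Call:
{"fn": "carry_out", "kwargs": {"increments": "0 0.009 -0.0055 0.006 0.2 1.2 -0.4; 0 0.009 -0.005 0.006 0.2 1.2 -0.4; 0 0.008 -0.004 0.006 0.1 0.9 -0.3; 0 0 0 0.004 0 0 0; 0 0 0 0 0 0 0; 0 0 0 0 0 0 0"}}

```text
time_s: 24.02
tool_pos: [0.5348, -0.2242, 0.1935]
tool_rot: [-179.9, -0.0, -3.9]
force: [0.4, 0.6, -3.8]
grip_width: 0.0178
```

```bash
python3 a.py 0 0 .175 0 0 3
```

```text
pose [ 0.5348 -0.2242  0.1935] [-1.799e+02 -4.000e-02 -3.940e+00] F [ 0.4  0.6 -3.8] w 0.0178 t 24.02
0 -0.0002 0.0011 0.0062 -0.03 -0.01 0.14; 0 -0.0002 0.0011 0.0062 -0.03 -0.01 0.14; 0 -0.0002 0.0011 0.0061 -0.03 -0.01 0.14
```

Call:
{"fn": "carry_out", "kwargs": {"increments": "0 0 0.0012 0.006 0 0 0.2; 0 0 0.0012 0.006 0 0 0.2; 0 0 0.001 0.005 0 0 0; 0 0 0 0 0 0 0; 0 0 0 0 0 0 0"}}

```text
time_s: 24.65
tool_pos: [0.5342, -0.2288, 0.1753]
tool_rot: [-179.9, -0.0, -4.5]
force: [0.5, -0.0, -3.0]
grip_width: 0.018
```

```bash
python3 a.py 0 0 .165 0 0 2; python3 -c "
from h import *
c=read_camera('side');crop(c,270,205,410,315,5,'s13.png');np.savez('s13.npz',**c)
c=read_camera('top');crop(c,360,150,460,250,6,'t13.png');np.savez('t13.npz',**c)"
```

```text
pose [ 0.5342 -0.2288  0.1753] [-1.7992e+02 -3.0000e-02 -4.4600e+00] F [ 0.5 -0.  -3. ] w 0.018 t 24.65
0 -0.0001 -0.0006 0.0052 -0.04 -0.02 -0.05; 0 -0.0002 -0.0006 0.0051 -0.04 -0.02 -0.05
```

View pics/s13.png

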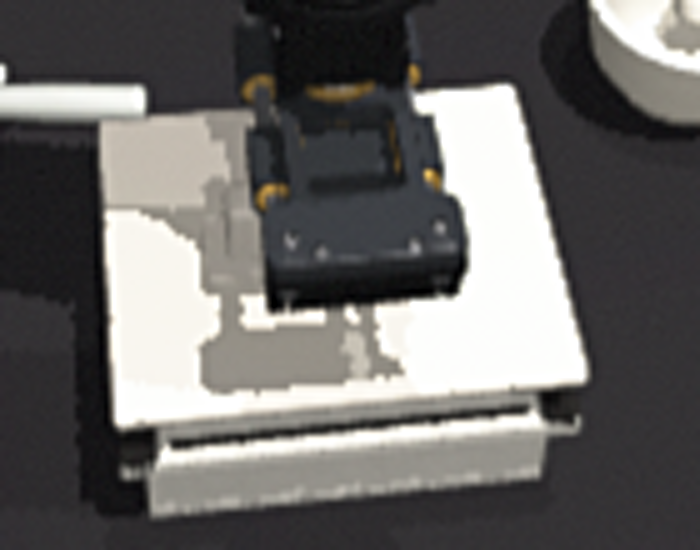

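View pics/t13.png

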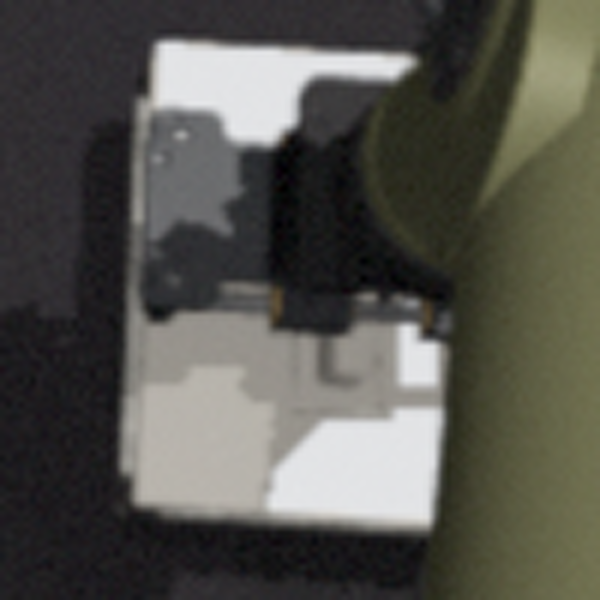

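Call:
{"fn": "carry_out", "kwargs": {"increments": "0 0 -0.001 0.005 0 0 0; 0 0 0 0.004 0 0 0; 0 0 0 0 0 0 0; 0 0 0 0 0 0 0"}}

```text
time_s: 25.25
tool_pos: [0.5344, -0.2275, 0.1659]
tool_rot: [-179.9, -0.0, -4.4]
force: [0.3, -0.4, -3.0]
grip_width: 0.0172
```

```bash
python3 a.py 0 0 .155 0 0 3
```

```text
pose [ 0.5344 -0.2275  0.1659] [-1.7993e+02 -5.0000e-02 -4.4300e+00] F [ 0.3 -0.4 -3. ] w 0.0172 t 25.25
0 -0.0001 0 0.0036 -0.02 -0.02 -0.03; 0 -0.0001 0 0.0037 -0.02 -0.02 -0.03; 0 -0.0002 0.0001 0.0036 -0.02 -0.02 -0.03
```

Call:
{"fn": "carry_out", "kwargs": {"increments": "0 0 0 0.0035 0 0 0; 0 0 0 0.0035 0 0 0; 0 0 0 0.003 0 0 0; 0 0 0 0 0 0 0"}}

```text
time_s: 25.75
tool_pos: [0.5343, -0.2275, 0.1552]
tool_rot: [-179.9, -0.0, -4.4]
force: [-0.2, -0.2, -3.0]
grip_width: 0.0176
```

```bash
python3 a.py 0 0 .151 0 0 2
```

```text
pose [ 0.5343 -0.2275  0.1552] [-1.7993e+02 -4.0000e-02 -4.4500e+00] F [-0.2 -0.2 -3. ] w 0.0176 t 25.75
0 -0.0002 -0 0.0021 -0.03 -0.02 -0.05; 0 -0.0002 -0 0.0021 -0.03 -0.02 -0.05
```

Call:
{"fn": "carry_out", "kwargs": {"increments": "0 0 0 0.002 0 0 0; 0 0 0 0.002 0 0 0; 0 0 0 0 0 0 0"}}

```text
time_s: 26.12
tool_pos: [0.5346, -0.2276, 0.1512]
tool_rot: [-179.9, -0.1, -4.4]
force: [0.2, 0.2, -2.7]
grip_width: 0.0179
```

Call:
{"fn": "carry_out", "kwargs": {"increments": "0 0 0 0.0015 0 0 0; 0 0 0 0.001 0 0 0"}}

```text
time_s: 26.38
tool_pos: [0.5347, -0.2276, 0.151]
tool_rot: [-180.0, -0.1, -4.4]
force: [-3.2, 0.5, 3.3]
grip_width: 0.0175
```

Call:
{"fn": "carry_out", "kwargs": {"increments": "0.3 0 0 0 0 0 0; 0.45 0 0 0 0 0 0; 0.5 0 0 0 0 0 0; 0.5 0 0 0 0 0 0; 0.5 0 0 -0.015 0 0 0; 0.5 0 0 -0.03 0 0 0; 0.5 0 0 -0.03 0 0 0; 0.5 0 0 -0.02 0 0 0; 0.3 0 0 0 0 0 0", "force": 20}}

```text
time_s: 27.5
tool_pos: [0.5364, -0.228, 0.2536]
tool_rot: [179.9, -0.5, -4.4]
force: [-0.1, 0.2, 0.4]
grip_width: 0.0391
```

```bash
python3 -c "
from h import *
c=read_camera('wrist');cv2.imwrite('pics/w14.png',c['img'])
c=read_camera('side');crop(c,270,205,410,315,5,'s14.png')"
```

```text
(no output)
```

View pics/w14.png

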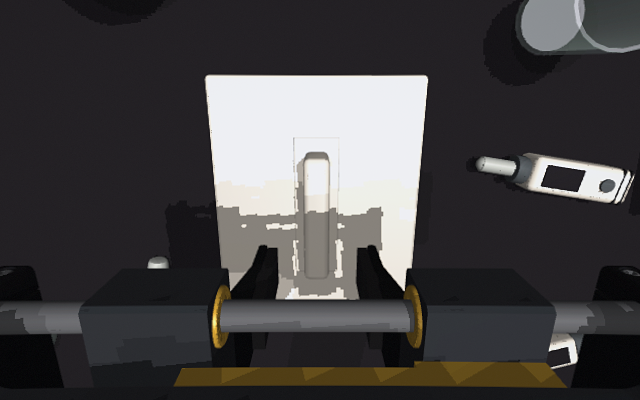

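View pics/s14.png

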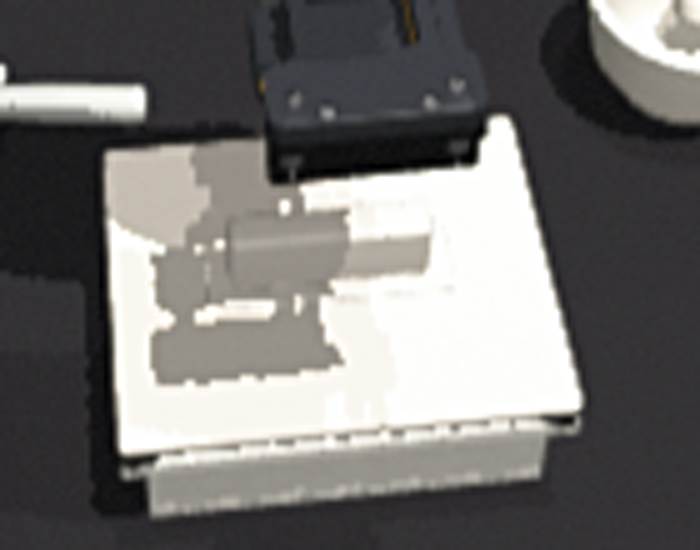

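```bash
python3 a.py -.0905 -.072 .175 0 0 5
```

```text
pose [ 0.5353 -0.2277  0.2512] [179.98  -0.26  -4.42] F [-0.5  0.2 -0.1] w 0.0325 t 27.6
0 -0.0184 0.0144 0.0152 0 -0.05 -0.01; 0 -0.0184 0.0144 0.0152 0 -0.05 -0.01; 0 -0.0184 0.0144 0.0152 0 -0.05 -0.01; 0 -0.0184 0.0144 0.0152 0 -0.05 -0.01; 0 -0.0184 0.0144 0.0152 0 -0.05 -0.01
```

Call:
{"fn": "carry_out", "kwargs": {"increments": "0 -0.018 0.0145 0.01 0 0 0; 0 -0.0185 0.0145 0.015 0 -0.1 0; 0 -0.0185 0.0145 0.015 0 -0.1 0; 0 -0.0185 0.0145 0.015 0 0 0; 0 -0.018 0.014 0.015 0 0 0; 0 0 0 0 0 0 0; 0 0 0 0 0 0 0"}}

```text
time_s: 28.48
tool_pos: [0.4332, -0.2907, 0.1717]
tool_rot: [-179.6, 0.5, -4.3]
force: [-1.0, 0.4, 0.7]
grip_width: 0.0007
```

```bash
python3 a.py -.0905 -.072 .150 0 0 3
```

```text
pose [ 0.4332 -0.2907  0.1717] [-179.59    0.5    -4.29] F [-1.   0.4  0.7] w 0.0007 t 28.48
0 0.0018 0.0005 0.0072 -0.14 0.17 0.02; 0 0.0018 0.0005 0.0072 -0.14 0.17 0.02; 0 0.0018 0.0005 0.0073 -0.14 0.17 0.02
```

Call:
{"fn": "carry_out", "kwargs": {"increments": "0 0.002 0.0005 0.007 -0.1 0.2 0; 0 0.002 0.0005 0.007 -0.1 0.2 0; 0 0.001 0 0.006 -0.1 0.1 0; 0 0 0 0.004 0 0 0; 0 0 0 0.004 0 0 0"}}

```text
time_s: 29.1
tool_pos: [0.4414, -0.2904, 0.1436]
tool_rot: [-179.9, -0.2, -4.0]
force: [-4.0, 0.3, 7.5]
grip_width: 0.0001
```

```bash
python3 a.py -.0905 -.072 .143 0 0 1
```

```text
pose [ 0.4414 -0.2904  0.1436] [-1.7994e+02 -1.7000e-01 -4.0400e+00] F [-4.   0.3  7.5] w 0.0001 t 29.1
0 -0.0029 0.0023 0.0006 -0.06 -0.17 0.31
```

Call:
{"fn": "carry_out", "kwargs": {"increments": "0 0 0 -0.012 0 0 0; 0 -0.002 -0.015 -0.01 0 0 0.2; 0 0 -0.035 -0.003 0 0 0; 0 0 -0.035 0 0 0 0; 0 0 -0.035 0 0 0 0; 0 0 -0.018 0 0 0 0; 0 0 0 0 0 0 0"}}

```text
time_s: 29.98
tool_pos: [0.4507, -0.1454, 0.1741]
tool_rot: [179.9, -0.5, -4.2]
force: [0.5, 0.1, -0.4]
grip_width: 0.0004
```

```bash
python3 a.py -.0905 .072 .150 0 0 3
```

```text
pose [ 0.4507 -0.1454  0.1741] [179.93  -0.47  -4.23] F [ 0.5  0.1 -0.4] w 0.0004 t 29.98
0 -0.0005 0.0012 0.008 0.02 -0.16 0.04; 0 -0.0004 0.0011 0.008 0.02 -0.16 0.04; 0 -0.0004 0.0012 0.0081 0.02 -0.16 0.04
```

Call:
{"fn": "carry_out", "kwargs": {"increments": "0 -0.0005 0.001 0.008 0 -0.2 0; 0 -0.0005 0.001 0.008 0 -0.2 0; 0 -0.0005 0.001 0.008 0 -0.1 0; 0 0 0 0.004 0 0 0; 0 0 0 0.004 0 0 0"}}

```text
time_s: 30.6
tool_pos: [0.4481, -0.1522, 0.1403]
tool_rot: [179.9, 0.2, -4.6]
force: [-4.8, 3.2, 25.6]
grip_width: 0.0007
```

```bash
python3 a.py -.0905 .072 .143 0 0 1
```

```text
pose [ 0.4481 -0.1522  0.1403] [ 1.7994e+02  1.7000e-01 -4.6000e+00] F [-4.8  3.2 25.6] w 0.0007 t 30.6
0 0.0008 -0.0034 -0.0027 0.06 0.17 -0.25
```

Call:
{"fn": "carry_out", "kwargs": {"increments": "0 0 0 -0.012 0 0 0; 0 0.02 -0.002 -0.011 0 0.1 -0.1; 0 0.04 -0.001 -0.003 0 0 -0.1; 0 0.045 0 0 0 0 0; 0 0.045 0 0 0 0 0; 0 0.025 0 0 0 0 0; 0 0 0 0 0 0 0"}}

```text
time_s: 31.48
tool_pos: [0.6283, -0.1661, 0.168]
tool_rot: [179.8, -0.1, -4.6]
force: [-0.5, -0.2, -0.5]
grip_width: 0.0006
```

```bash
python3 a.py .0905 .072 .150 0 0 3
```

```text
pose [ 0.6283 -0.1661  0.168 ] [ 1.7983e+02 -7.0000e-02 -4.6400e+00] F [-0.5 -0.2 -0.5] w 0.0006 t 31.48
0 0.0004 -0.0012 0.006 0.06 -0.02 -0.1; 0 0.0003 -0.0012 0.006 0.06 -0.02 -0.1; 0 0.0004 -0.0013 0.006 0.06 -0.02 -0.1
```

Call:
{"fn": "carry_out", "kwargs": {"increments": "0 0.0005 -0.0015 0.006 0 0 -0.1; 0 0.0005 -0.0015 0.006 0 0 -0.1; 0 0 0 0.005 0 0 -0.1; 0 0 0 0.004 0 0 0; 0 0 0 0.003 0 0 0"}}

```text
time_s: 32.1
tool_pos: [0.6268, -0.1635, 0.1435]
tool_rot: [179.8, 0.0, -4.4]
force: [-1.7, 1.1, 4.5]
grip_width: 0.0001
```

```bash
python3 a.py .0905 .072 .143 0 0 1
```

```text
pose [ 0.6268 -0.1635  0.1435] [ 1.7976e+02  1.0000e-02 -4.3800e+00] F [-1.7  1.1  4.5] w 0.0001 t 32.1
0 0.0028 -0.0011 0.0005 0.24 0.01 -0.03
```

Call:
{"fn": "carry_out", "kwargs": {"increments": "0 0.001 0 0.004 0 0 0; 0 0 0 0.003 0 0 0; 0 0 0 0.003 0 0 0"}}

```text
time_s: 32.48
tool_pos: [0.6272, -0.1632, 0.1404]
tool_rot: [179.6, 0.1, -4.4]
force: [-6.7, 2.2, 17.6]
grip_width: 0.0008
```

Call:
{"fn": "carry_out", "kwargs": {"increments": "0 0 0 -0.012 0 0 0; 0 0 0.015 -0.01 0.1 0 0; 0 0 0.035 -0.003 0 0 0; 0 0 0.035 0 0 0 0; 0 0 0.035 0 0 0 0; 0 0 0.018 0 0 0 0; 0 0 0 0 0 0 0"}}

```text
time_s: 33.35
tool_pos: [0.6157, -0.3104, 0.1686]
tool_rot: [179.6, -0.0, -4.5]
force: [-0.6, 1.1, -0.1]
grip_width: 0.0006
```

```bash
python3 a.py .0905 -.072 .150 0 0 3; python3 -c "
from h import *
c=read_camera('side');crop(c,270,205,410,315,5,'s15.png')"
```

```text
pose [ 0.6157 -0.3104  0.1686] [ 1.7957e+02 -4.0000e-02 -4.5400e+00] F [-0.6  1.1 -0.1] w 0.0006 t 33.35
0 0.0009 -0.0015 0.0062 0.14 -0.01 -0.06; 0 0.0009 -0.0015 0.0062 0.14 -0.01 -0.06; 0 0.001 -0.0016 0.0062 0.14 -0.01 -0.06
```

View pics/s15.png

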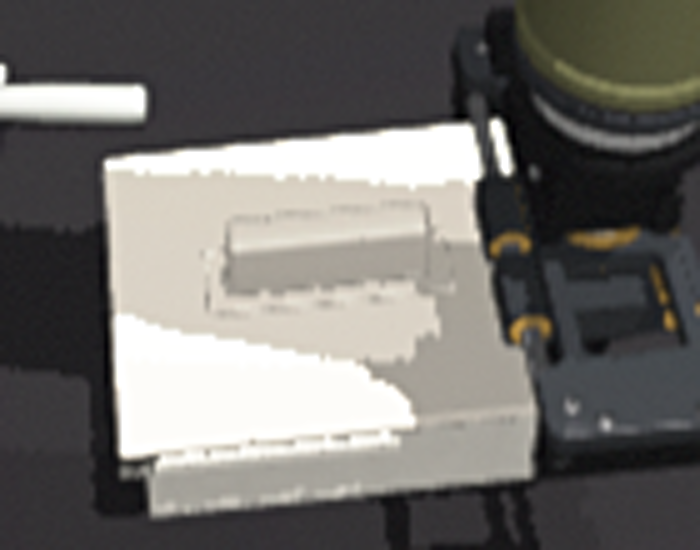

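Call:
{"fn": "carry_out", "kwargs": {"increments": "0 0.001 -0.0015 0.006 0.1 0 -0.1; 0 0.001 -0.0015 0.006 0.1 0 -0.1; 0 0.001 -0.0015 0.006 0.1 0 0; 0 0 0 0.004 0 0 0; 0 0 0 0.004 0 0 0; 0 0 0 0.004 0 0 0"}}

```text
time_s: 34.15
tool_pos: [0.6215, -0.2987, 0.1402]
tool_rot: [180.0, -0.1, -3.8]
force: [-6.8, 3.4, 21.5]
grip_width: 0.0003
```

```bash
python3 a.py .0905 -.072 .1395 0 0 1
```

```text
pose [ 0.6215 -0.2987  0.1402] [ 1.7999e+02 -7.0000e-02 -3.8000e+00] F [-6.8  3.4 21.5] w 0.0003 t 34.15
0 -0.0022 0.0077 0.0007 0 -0.1 0.5
```

Call:
{"fn": "carry_out", "kwargs": {"increments": "0 0 0 -0.012 0 0 0; 0 -0.02 0.003 -0.011 0 0 0.2; 0 -0.04 0.002 -0.003 0 0 0.2; 0 -0.045 0 0 0 0 0.1; 0 -0.045 0 0 0 0 0; 0 -0.025 0 0 0 0 0; 0 0 0 0 0 0 0"}}

```text
time_s: 35.02
tool_pos: [0.4432, -0.2909, 0.1677]
tool_rot: [179.9, -0.4, -4.3]
force: [-0.2, -0.3, 0.1]
grip_width: 0.0005
```

```bash
python3 a.py -.0905 -.072 .150 0 0 3
```

```text
pose [ 0.4432 -0.2909  0.1677] [179.89  -0.37  -4.33] F [-0.2 -0.3  0.1] w 0.0005 t 35.02
0 -0.0016 0.0006 0.0059 0.04 -0.12 0.01; 0 -0.0016 0.0006 0.0059 0.04 -0.12 0.01; 0 -0.0016 0.0006 0.0059 0.04 -0.12 0.01
```

Call:
{"fn": "carry_out", "kwargs": {"increments": "0 -0.0015 0.0005 0.006 0 -0.1 0; 0 -0.0015 0.0005 0.006 0 -0.1 0; 0 -0.001 0 0.005 0 -0.1 0; 0 0 0 0.004 0 0 0; 0 0 0 0.004 0 0 0; 0 0 0 0.004 0 0 0"}}

```text
time_s: 35.78
tool_pos: [0.4429, -0.2912, 0.14]
tool_rot: [179.9, -0.1, -4.2]
force: [-12.7, 7.7, 39.2]
grip_width: 0.0002
```

```bash
python3 a.py -.0905 -.072 .1395 0 0 1
```

```text
pose [ 0.4429 -0.2912  0.14  ] [ 1.7991e+02 -1.2000e-01 -4.1600e+00] F [-12.7   7.7  39.2] w 0.0002 t 35.77
0 -0.0045 0.0015 0.0005 0.09 -0.12 0.19
```

Call:
{"fn": "carry_out", "kwargs": {"increments": "0 0 0 -0.012 0 0 0; 0 -0.001 -0.015 -0.01 0 0 0.1; 0 0 -0.035 -0.003 0 0 0; 0 0 -0.035 0 0 0 0; 0 0 -0.035 0 0 0 0; 0 0 -0.018 0 0 0 0; 0 0 0 0 0 0 0"}}

```text
time_s: 36.65
tool_pos: [0.4527, -0.1457, 0.1665]
tool_rot: [179.9, -0.3, -4.2]
force: [-0.8, -0.5, 0.2]
grip_width: 0.0001
```

```bash
python3 a.py -.0905 .072 .150 0 0 3
```

```text
pose [ 0.4527 -0.1457  0.1665] [179.87  -0.27  -4.18] F [-0.8 -0.5  0.2] w 0.0001 t 36.65
0 -0.0011 0.0011 0.0055 0.04 -0.09 0.06; 0 -0.0011 0.0011 0.0055 0.04 -0.09 0.06; 0 -0.0011 0.0012 0.0055 0.04 -0.09 0.06
```

Call:
{"fn": "carry_out", "kwargs": {"increments": "0 -0.001 0.0005 0.0055 0 -0.1 0; 0 -0.001 0.0005 0.0055 0 -0.1 0; 0 -0.001 0 0.005 0 -0.1 0; 0 0 0 0.004 0 0 0; 0 0 0 0.004 0 0 0; 0 0 0 0.003 0 0 0"}}

```text
time_s: 37.4
tool_pos: [0.4489, -0.1508, 0.1399]
tool_rot: [179.8, 0.2, -4.6]
force: [-13.4, 5.5, 41.1]
grip_width: 0.0002
```

Call:
{"fn": "carry_out", "kwargs": {"increments": "0 0 0 -0.012 0 0 0; 0 0.02 -0.001 -0.011 0 0.1 -0.1; 0 0.04 -0.001 -0.003 0 0 -0.1; 0 0.045 0 0 0 0 0; 0 0.045 0 0 0 0 0; 0 0.025 0 0 0 0 0; 0 0 0 0 0 0 0"}}

```text
time_s: 38.28
tool_pos: [0.6293, -0.1642, 0.167]
tool_rot: [179.7, -0.0, -4.5]
force: [-0.2, -0.1, -0.3]
grip_width: 0.0006
```

```bash
python3 a.py .0905 .072 .150 0 0 3
```

```text
pose [ 0.6293 -0.1642  0.167 ] [ 1.7971e+02 -4.0000e-02 -4.5300e+00] F [-0.2 -0.1 -0.3] w 0.0006 t 38.27
0 0.0001 -0.0006 0.0057 0.1 -0.01 -0.06; 0 0.0001 -0.0005 0.0057 0.1 -0.01 -0.06; 0 0 -0.0006 0.0056 0.1 -0.01 -0.06
```

Call:
{"fn": "carry_out", "kwargs": {"increments": "0 0 -0.0005 0.0055 0.1 0 -0.1; 0 0 -0.0005 0.0055 0.1 0 0; 0 0 0 0.005 0.1 0 0; 0 0 0 0.004 0 0 0; 0 0 0 0.003 0 0 0"}}

```text
time_s: 38.9
tool_pos: [0.6261, -0.1637, 0.1423]
tool_rot: [179.9, 0.1, -4.5]
force: [1.0, 0.4, -0.7]
grip_width: 0.0002
```

Call:
{"fn": "carry_out", "kwargs": {"increments": "0 0 0 0.003 0 0 0"}}

```text
time_s: 39.02
tool_pos: [0.6261, -0.1638, 0.1401]
tool_rot: [179.9, 0.1, -4.5]
force: [-5.5, 1.0, 16.0]
grip_width: 0.0004
```

Call:
{"fn": "carry_out", "kwargs": {"increments": "0 0 0 -0.012 0 0 0; 0 0 0.015 -0.01 0 0 0; 0 0 0.035 -0.003 0 0 0; 0 0 0.035 0 0 0 0; 0 0 0.035 0 0 0 0; 0 0 0.018 0 0 0 0; 0 0 0 0 0 0 0"}}

```text
time_s: 39.9
tool_pos: [0.6155, -0.3105, 0.1707]
tool_rot: [179.7, -0.2, -4.6]
force: [0.0, 0.8, -0.5]
grip_width: 0.0004
```

```bash
python3 a.py .0905 -.072 .150 0 0 3
```

```text
pose [ 0.6155 -0.3105  0.1707] [ 1.7972e+02 -1.7000e-01 -4.5900e+00] F [ 0.   0.8 -0.5] w 0.0004 t 39.9
0 0.0009 -0.0016 0.0069 0.09 -0.06 -0.08; 0 0.001 -0.0016 0.0069 0.09 -0.06 -0.08; 0 0.0009 -0.0015 0.0068 0.09 -0.06 -0.08
```

Call:
{"fn": "carry_out", "kwargs": {"increments": "0 0 0 0.007 0.1 0 0; 0 0 0 0.007 0.1 0 0; 0 0 0 0.006 0 0 0; 0 0 0 0.004 0 0 0; 0 0 0 0.003 0 0 0"}}

```text
time_s: 40.52
tool_pos: [0.6171, -0.3042, 0.1416]
tool_rot: [-179.9, -0.2, -4.2]
force: [-0.4, 0.4, 0.8]
grip_width: 0.0006
```

Call:
{"fn": "carry_out", "kwargs": {"increments": "0 0 0 0.003 0 0 0"}}

```text
time_s: 40.65
tool_pos: [0.6172, -0.3041, 0.1401]
tool_rot: [-179.9, -0.1, -4.2]
force: [-6.1, 1.9, 17.8]
grip_width: 0.0004
```

Call:
{"fn": "carry_out", "kwargs": {"increments": "0 0 0 -0.015 0 0 0; 0 -0.01 -0.01 -0.03 0 0 0; 0 -0.03 -0.03 -0.04 0 0 0; 0 -0.03 -0.03 -0.03 0 0 0; 0 -0.02 -0.01 -0.02 0 0 0; 0 0 0 0 0 0 0; 0 0 0 0 0 0 0"}}

```text
time_s: 41.52
tool_pos: [0.5327, -0.2163, 0.2833]
tool_rot: [179.9, -0.6, -4.2]
force: [-0.2, -0.1, -0.4]
grip_width: 0.0004
```

Run:
```python
from h import *
c=read_camera('wrist');cv2.imwrite('pics/w16.png',c['img']);np.savez('w16.npz',**c)
s=read_camera('side');crop(s,270,205,410,315,5,'s16.png');cv2.imwrite('pics/s16f.png',s['img'])
b=[.534,-.2275,np.radians(-4.35)]
P=np.array([[x,y,.070] for x,y in((.0985,.08),(.0985,-.08),(-.0985,.08),(-.0985,-.08))])
print("pred wrist",proj(c,T2(b,P)).round(1).tolist(),"side",proj(s,T2(b,P)).round(1).tolist())
print(get_obs()["time_s"],get_obs()["tool_pos"])
```

```text
pred wrist [[230.6, 71.0], [430.8, 71.3], [244.7, 289.4], [411.2, 289.7]] side [[370.7, 229.0], [385.5, 287.0], [289.5, 236.3], [292.8, 296.0]]
41.625 [ 0.53269517 -0.2162699   0.28269369]
```

View pics/w16.png

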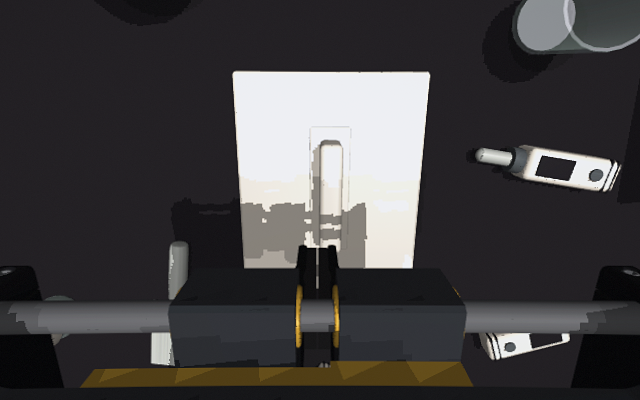

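View pics/s16.png

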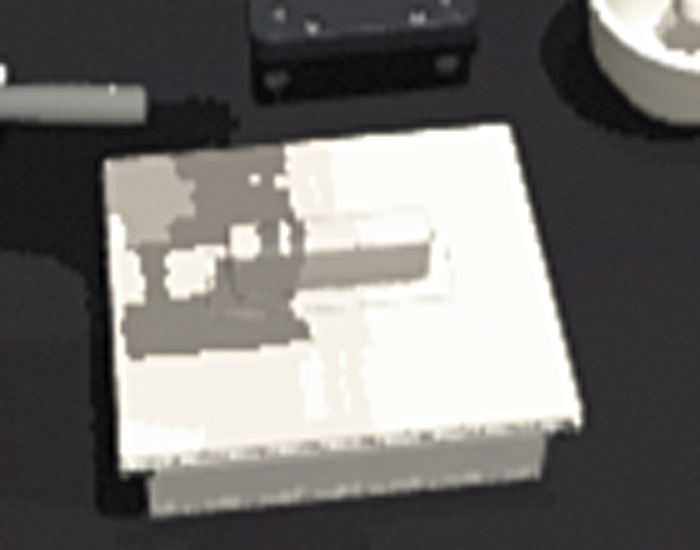

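View pics/s16f.png

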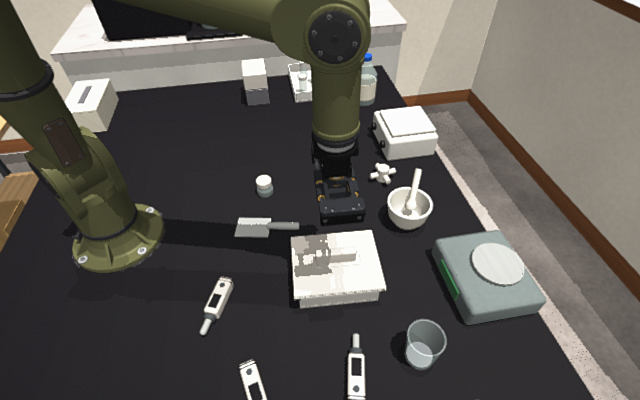

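```bash
python3 -c "
from cell import *
print(sign_off())"
```

```text
the job is handed in; nothing more can be done
None
```

The probe is in its dry box with the lid pressed home all round. I handed the job in at about 41.6 s.

- **Probe:** Of the four look-alikes I took the one farthest to the robot's left, at (318, 204) in the top picture. I laid it in the cradle with its nose between the fork prongs, and a wrist picture after release showed it seated and unmoved.
- **Lid:** I set it squarely on the raised pads and pressed the corners in the order 0, 1, 2, 3, then again in the same order. The last press at each corner stopped with the tool at 0.1399–0.1401 m, which matches the home height of 0.140 m.
- **Last checks:** The wrist picture showed the two far lid corners level. The side picture showed the lid flat on the near side, with the mortar, beaker, fitting, spatula and jar where they started; the arm hid the small bottle there.

**Less clean points:**
- The probe touched the cradle about 3 mm higher than I had worked out. I pressed once to confirm contact (about 26 N), so that moment was firmer than "gently".
- One fingertip press on the lid at corner 1 read 41 N on the wrist, and the one before it at corner 0 read 39 N. The limit given is 40 N for the arm or gripper body; I took it not to cover the fingertips, so I went on and pressed more softly afterwards.
- The far sides of the lid I judged from the corner heights and the level view, not from a direct look at the seam.

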